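Nudge a turned lid home in a drilling nest

ROBOT

A 6-joint arm with a two-finger parallel gripper is mounted at the origin on the work surface. World frame = base frame: x ahead of the robot, y to its left, z up, the work surface at z = 0. Lengths are in m, angles in rad, forces in N, time in s.
With the tool pointing down it reaches from about 0.3 to 0.85 m from the base axis. Payload 5.4 kg.
Tool frame: the origin (TCP) lies on the centre line of the jaws, within the pads' length; the fingertips stand 25 mm ahead of it and the grasp point (between the pads) lies 6 mm ahead of it; z points along the fingers, y is the direction in which the jaws open and shut (so a half turn about z gives the same grasp; the last joint's range is limited). The gripper opens to 85 mm and grips with 20 to 120 N. Pads are 22 mm wide; open, the fingers measure 114 mm over their backs; the gripper's body (76 mm by 85 mm) begins 54 mm behind the grasp point. The pads swing forward as they close: fully open they stand 13 mm farther back than shut.
Start: joints at [-1.321, 0.158, 1.597, -0, 1.386, -0.21], TCP at [0.255, -0.515, 0.227] pointing down, gripper open.
Joint ranges: [-2.91, 2.91], [-0.94, 2.29], [0.18, 2.7], [-1.29, 4.43], [0.17, 2.64], [-3, 3]. Speed limits (rad/s): [2.57, 2.57, 3.14, 3.14, 3.14, 3.14].

INTERFACE

Orientations are given as a unit quaternion [w, x, y, z].
In Python, from bench import ctrl gives the robot as it stands. The module is installed in compiled form; this text tells all that it offers.
- The arm moves only by the shell command python3 -m handwheel 'ROWS' [OPENING]. ROWS is JSON, a list of rows, each a list of 6 numbers: the shift along the tool's x, y, z in mm, then the turn, a rotation vector about the tool's x, y, z in degrees. A call has exactly 10 rows; each row is the pose to reach, as a shift and turn from the pose commanded when the call began, along the tool's axes at that moment; what a row does not reach only later rows make up. A row lasts 1/10 s, in which the tool goes at most 50 mm and 8.59 degrees, less where a joint would pass 70% of its speed; a pose out of reach is approached as far as the arm can. A call with a gripper value outside its range is refused whole. OPENING is the opening in per cent of the stroke, from 0 (shut) to 100 (fully open), set as the call begins (- or left out, the last holds). The fingers move at their own pace and stop on an object; the grip force is fixed at half the most. Time passes only in rows, so rows that repeat a pose let the fingers close, or fill a call up. It gives the time, the measured TCP pose, the force and the opening at its end, in the units of the state.
- ctrl.observe(): the state, without advancing time (a new reading comes with each control period).
- ctrl.capture(name): name is "scene" or "top" or "wrist"; returns the picture (420x560x3 uint8, red, green, blue); there is no depth.
- ctrl.calibration(name): a dict with "fx", "fy", "cx", "cy" (pixels), "extrinsics" (4x4, takes a point from camera to world coordinates). Camera axes: x right, y down, z forward; pixel columns grow to the right and rows downward; lengths in m; the calibration is good to about 2 mm. A picture is of the moment at which its call begins: read the wrist's pose just before it. calibration takes no time and is no camera call; for the wrist camera it gives the pose at the moment of the call.
- ctrl.close_job(): hands the job in, once; it reports no verdict.
The state is a dict: "clock": time; "joint_pos": joint angles; "joint_velocities": joint speeds; "tau": joint torques, N m; "ee_pos": TCP position; "ee_rot": TCP orientation; "force": force on the tool from outside, world axes, zero at the start; "wrist_torque": the same for the moment, N m; "gripper_width": finger opening in m.
Only numpy, scipy, OpenCV 4.12 (cv2) and the standard library are available. Lean on these libraries where they do the work, as an engineer would, in place of code of your own. Each camera call takes 0.05 s, during which the arm holds its last target.

TASK

Pick the turned wooden lid up by its knob and set it down flat in the open mouth of the drilling fixture's lane, well short of the stop pin. Then let go and nudge it gently along the lane, past the sprung plunger, until it is fully home: touching the fence, the stop pin and the plunger all at once. Do not press hard enough to dent the wood, leave it sitting there by itself, and leave the other things on the bench alone.

Things in the scene. Friction and masses are not known exactly. Their poses are not given: they have to be found in the camera images.
- lid_knob (a point): Middle of the knob of the loose turned lid of dark wood, 0.12 kg or so. The lid is a disc 80 mm across and 16 mm thick lying on its flat underside, with a round knob on its axis: knob 24 mm across, from 20 to 42 mm above the underside, on a neck 18 mm across. This point is on the axis, 29 mm above the underside; z is up. The lid starts on the bench.
- fixture: Fixed board of waxed (slippery) plywood on the bench, 250 mm (x) by 170 mm (y), 12 mm thick; origin at the centre of its underside. The lane runs along the board's +x over its top face, centre line at y = 0, open mouth at the -x end. A lid touching the fence has its axis on the centre line. Pressing the lid harder than 15 N against the fence, stop pin or plunger dents it.
- lane_mouth (a point): Point on the board's top face (12 mm above the bench), on the centre line, 72 mm from the board's origin towards -x; its x axis points along the lane, z up. A lid set down with its axis here is in the mouth, against the fence, 90 to 124 mm short of home and clear of the plunger.
- home_nominal (a point): Middle of the range in which home lies: on the board's top face, on the centre line, 107 mm along the lane from the mouth point. The metal L-bracket with the stop pin and plunger is clamped anywhere within 17 mm either way along the lane and its setting is NOT reported: the true home of the lid's axis is up to 17 mm before or beyond this point; find it by feel.
- fence: Straight fixed waxed wooden strip along the -y side of the lane, 190 mm long (x), 18 mm wide, 14 mm high above the board; origin at the centre of its underside. Its face towards the lane is 40 mm from the lane's centre line. Opposite it, on the bracket, a polished steel plunger (12 mm ball nose) is sprung across the lane and presses the lid towards the fence with 1 to 2 N. Pushing past it takes about 1 to 4 N; the stop pin is rigid.
- chisel: Bystander: loose chisel lying on the bench, 250 mm long, wooden handle and steel blade, along its x.
- offcut: Bystander: loose pale wood offcut, 90 x 40 x 35 mm.
- lattice: Bystander: loose pale wooden lattice panel, 134 x 94 x 10 mm.
Not all that is in view belongs to the job. There is more than one size of the part that bears lid_knob; the job needs the largest.

How it is judged:
By the outcome, as a careful person would: the job done as asked, in the order asked, and still so for the second after the job is handed in, with the robot touching nothing.
It also fails if it takes over 54 s, if anything falls off the work surface, if the arm or the gripper's body presses on something with over 40 N, if the wrist force passes 120 N, or if a joint passes its speed limit or range.

## Working session

There is one attempt and no reset: what is moved stays moved. The work goes in short steps, Python scripts to look and compute and a shell command to move; the robot and the scene stay as the last step left them, time stands still between calls to the robot, and variables do not carry over. Pictures are saved under pics/ and viewed, and the job is handed in when it is done.

```bash
mkdir -p pics
python3 - <<'E'
from bench import ctrl
import cv2
s=ctrl.observe(); print(s)
for n in ("scene","top"):
    im=ctrl.capture(n); cv2.imwrite(f"pics/{n}0.png",im[:,:,::-1]); 
    c=ctrl.calibration(n); print(n,c)
E
```

```text
{'clock': 0.0, 'joint_pos': array([-1.32109500e+00,  1.59057187e-01,  1.59820701e+00, -5.44625101e-06,
        1.38621905e+00, -2.10078943e-01]), 'joint_velocities': array([ 0.00183556,  0.00032091,  0.00223431,  0.0003394 , -0.0001413 ,
        0.0001103 ]), 'tau': array([ 2.37986924e-04, -3.95997369e+01, -3.31428802e+01, -1.41347741e-04,
        8.38349399e-03, -1.11872981e-05]), 'ee_pos': array([ 0.25499506, -0.51469397,  0.22602498]), 'ee_rot': array([-9.45056225e-04,  9.73690886e-01,  2.27870938e-01, -2.14020623e-05]), 'force': array([0.68780984, 0.75317349, 0.28742326]), 'wrist_torque': array([-0.01897967, -0.05047626,  0.00412434]), 'gripper_width': 0.08549572800801301}
scene {'fx': 391.9777350115493, 'fy': 391.9777350115493, 'cx': 278.46447088729985, 'cy': 206.95937251693013, 'extrinsics': array([[-0.39546522,  0.70861782, -0.58435268,  1.1436322 ],
       [ 0.91835321,  0.29445279, -0.26443323,  0.26814529],
       [-0.01531782, -0.6412163 , -0.76720728,  0.78645043],
       [ 0.        ,  0.        ,  0.        ,  1.        ]])}
top {'fx': 418.4553014850675, 'fy': 418.4553014850675, 'cx': 272.58389533940885, 'cy': 206.04563055822578, 'extrinsics': array([[ 2.08367234e-02, -9.85209811e-01,  1.70080741e-01,
         4.05263967e-01],
       [-9.99782415e-01, -2.03667545e-02,  4.50764271e-03,
         9.93677871e-04],
       [-9.76981123e-04, -1.70137658e-01, -9.85419821e-01,
         1.18249411e+00],
       [ 0.00000000e+00,  0.00000000e+00,  0.00000000e+00,
         1.00000000e+00]])}
```

View pics/scene0.png

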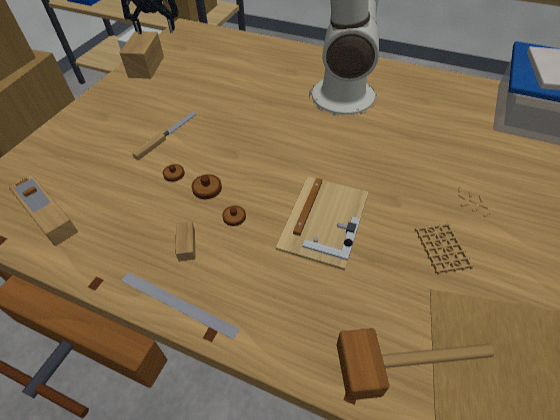

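View pics/top0.png

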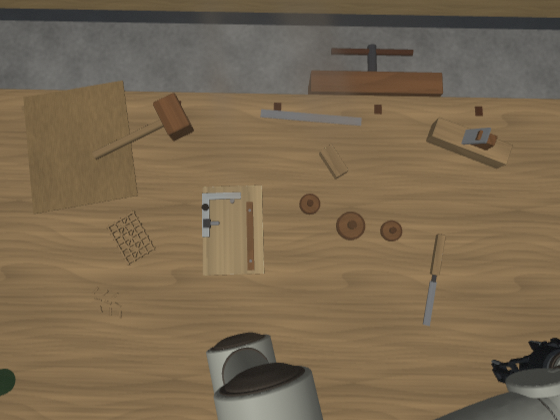

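The scene shows a board at about (323,222). The top view shows three dark lids at (310,204), (351,226) and (391,231). The one at (351,226) looks largest, so I'll confirm that with an enlarged crop and masks.

```bash
cat > h.py <<'E'
import numpy as np, cv2
from bench import ctrl
def ray(c,u,v):
    E=c["extrinsics"]; d=E[:3,:3]@np.array([(u-c["cx"])/c["fx"],(v-c["cy"])/c["fy"],1]); return E[:3,3],d
def onz(c,u,v,z):
    o,d=ray(c,u,v); return o+d*(z-o[2])/d[2]
def proj(c,p):
    E=c["extrinsics"]; q=E[:3,:3].T@(np.array(p)-E[:3,3]); return c["fx"]*q[0]/q[2]+c["cx"],c["fy"]*q[1]/q[2]+c["cy"]
def two(c1,p1,c2,p2):
    o1,d1=ray(c1,*p1);o2,d2=ray(c2,*p2)
    t=np.linalg.lstsq(np.c_[d1,-d2],o2-o1,rcond=None)[0]
    a=o1+t[0]*d1;b=o2+t[1]*d2; return (a+b)/2,np.linalg.norm(a-b)
E
python3 - <<'E'
from h import *
im=cv2.imread("pics/top0.png"); c=ctrl.calibration("top")
cr=im[180:290,190:420]; a=cv2.resize(cr,None,fx=3.4,fy=3.4,interpolation=cv2.INTER_CUBIC); cv2.imwrite("pics/topcrop.png",a)
s=cv2.imread("pics/scene0.png"); cv2.imwrite("pics/scenecrop.png",cv2.resize(s[155:275,150:380],None,fx=3.4,fy=3.4,interpolation=cv2.INTER_CUBIC))
for n,i in (("top",im),("scene",s)):
    cc=ctrl.calibration(n)
    h=cv2.cvtColor(i,cv2.COLOR_BGR2HSV)
    m=((h[...,1]>130)&(h[...,2]<150)).astype(np.uint8)
    k,l,st,ce=cv2.connectedComponentsWithStats(m)
    for j in range(1,k):
        if st[j,4]>60: print(n,st[j],ce[j].round(1),onz(cc,*ce[j],0.012).round(3))
E
```

```text
top [393  73  49  20 383] [421.6  84.4] [ 0.985 -0.431  0.012]
top [153  94  35  39 629] [170.1 114. ] [0.877 0.315 0.012]
top [487 134  10  14  70] [491.6 139.9] [ 0.816 -0.628  0.012]
scene [   0    0   75  157 3507] [25.4 83.4] [ 0.373 -1.057  0.012]
scene [ 68   0  31   6 101] [84.3  1.4] [-0.247 -1.33   0.012]
scene [176   0  23  22 222] [186.9   9.4] [-0.349 -0.835  0.012]
scene [205   0  12  13  67] [209.9   4.6] [-0.431 -0.763  0.012]
scene [ 509   42   51   60 1406] [526.6  75.1] [-0.337  0.569  0.012]
scene [162 164  23  18 304] [173.2 172.5] [ 0.552 -0.32   0.012]
scene [191 174  31  26 606] [206.3 186.3] [ 0.562 -0.208  0.012]
scene [293 178  30  58 446] [307.4 206.6] [0.524 0.069 0.012]
scene [ 23 187  14   9  65] [ 29.5 191.1] [ 0.76  -0.642  0.012]
scene [222 205  24  21 393] [233.6 215.2] [ 0.622 -0.093  0.012]
scene [   0  268  167  119 7604] [ 81.7 328.6] [ 1.009 -0.244  0.012]
scene [ 88 276  15  14 117] [ 95.1 283.1] [ 0.914 -0.289  0.012]
scene [203 328  15  14 126] [209.7 334.6] [0.917 0.006 0.012]
scene [ 336  328   53   77 2982] [361.4 364.8] [0.855 0.305 0.012]
scene [541 341  19  26 116] [550.6 351.7] [0.688 0.636 0.012]
scene [  0 361  32  25 344] [ 14.2 373.7] [ 1.131 -0.302  0.012]
scene [498 361  29  30 182] [514.2 373. ] [0.758 0.573 0.012]
scene [537 378  19  23  83] [547.2 387.5] [0.762 0.63  0.012]
scene [ 36 384  52  34 600] [ 61.4 399.9] [ 1.132 -0.185  0.012]
scene [523 401  21  19  73] [533.8 408.9] [0.81  0.608 0.012]
scene [544 404  16  16  89] [552.5 413.9] [0.806 0.638 0.012]
```

View pics/topcrop.png

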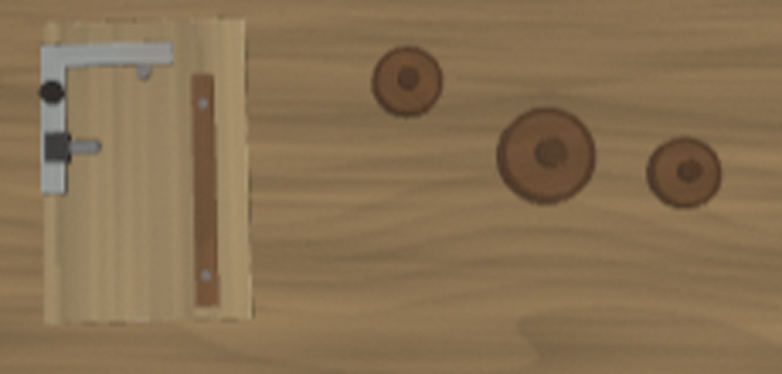

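View pics/scenecrop.png

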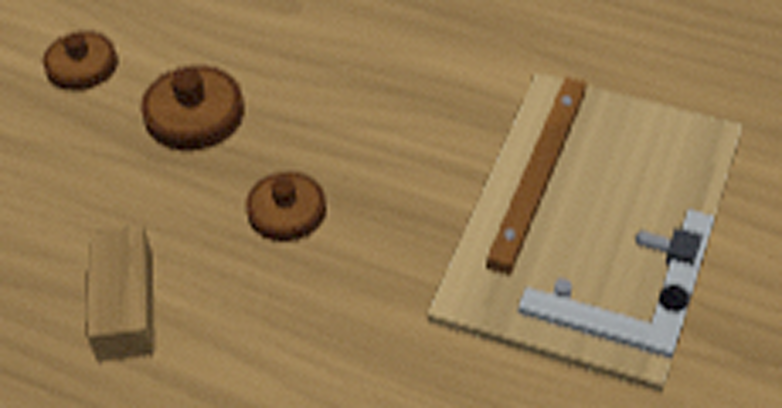

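The crops confirm it. The middle lid at top (351,226), scene (206,186), is about 29 px across, or 80 mm, while the others are about 21 px, so it is the job's lid. The fence is at top (250,235), the plunger at (217,223) and the stop pin at (232,201). The mouth is at the bottom of the image. Next I'll measure these positions.

Run:
```python
from h import *
for n,box,fb,bb in (("top",(315,190,388,262),(240,195,260,280),(192,172,275,287)),("scene",(185,165,221,205),(285,170,330,245),(268,170,378,275))):
    i=cv2.imread(f"pics/{n}0.png"); c=ctrl.calibration(n)
    hsv=cv2.cvtColor(i,cv2.COLOR_BGR2HSV); lab=cv2.cvtColor(i,cv2.COLOR_BGR2LAB).astype(int)
    def big(m):
        k,l,st,ce=cv2.connectedComponentsWithStats(m.astype(np.uint8)); j=1+np.argmax(st[1:,4]); return (l==j).astype(np.uint8)
    def sub(b): return slice(b[1],b[3]),slice(b[0],b[2])
    # lid: lab a*, L
    for nm,b,t in (("lid",box,None),("fence",fb,None),("board",bb,None)):
        g=lab[sub(b)]
        if nm=="board": sc=(g[...,0]).astype(np.uint8)
        else: sc=np.clip(2*g[...,1]-g[...,0]//2,0,255).astype(np.uint8)
        th,m=cv2.threshold(sc,0,255,cv2.THRESH_OTSU); m=big(m>0)
        cn=max(cv2.findContours(m,cv2.RETR_EXTERNAL,cv2.CHAIN_APPROX_NONE)[0],key=cv2.contourArea)
        off=np.array(b[:2])
        if nm=="lid":
            e=cv2.fitEllipse(cv2.convexHull(cn)); p=np.array(e[0])+off; print(n,nm,p.round(1),np.round(e[1],1),onz(c,*p,.012).round(4))
        else:
            r=cv2.boxPoints(cv2.minAreaRect(cn))+off
            q=np.array([onz(c,*x,.026 if nm=="fence" else .012) for x in r]); print(n,nm,r.round(1).tolist(),q[:,:2].round(4).tolist(),q[:,:2].mean(0).round(4))
```

```text
top lid [350.2 225.3] [28.2 29.2] [ 0.5568 -0.2133  0.012 ]
top fence [[245.5, 201.1], [252.4, 200.9], [253.9, 269.0], [247.0, 269.1]] [[0.6175, 0.0826], [0.6184, 0.0632], [0.4293, 0.0537], [0.4285, 0.0726]] [0.5234 0.068 ]
top board [[192.0, 183.0], [274.0, 183.0], [274.0, 279.0], [192.0, 279.0]] [[0.6695, 0.2387], [0.6744, 0.0037], [0.4034, -0.0018], [0.3987, 0.2241]] [0.5365 0.1162]
scene lid [206.2 186.4] [24.9 30.6] [ 0.5624 -0.2079  0.012 ]
scene fence [[291.8, 233.1], [316.0, 176.7], [323.3, 179.9], [299.2, 236.2]] [[0.627, 0.0678], [0.4279, 0.0575], [0.4315, 0.0796], [0.6288, 0.0874]] [0.5288 0.0731]
scene board [[268.0, 274.0], [268.0, 170.0], [377.0, 170.0], [377.0, 274.0]] [[0.7437, 0.0573], [0.4412, -0.0791], [0.3256, 0.2013], [0.6489, 0.2829]] [0.5399 0.1156]
```

The lid reads about (0.557,-0.212) and the fence yaw about 2.9°, with its length at 189 mm (given: 190). I'll go above the lid, turning the tool to match the lane yaw.

```bash
python3 -m handwheel '[[30,-10,0,0,0,3],[75,-25,0,0,0,6],[120,-40,0,0,0,9],[165,-56,0,0,0,12],[210,-71,0,0,0,15],[255,-86,0,0,0,18],[300,-101,0,0,0,21],[345,-117,0,0,0,23.4],[385,-130,0,0,0,23.4],[405,-137,0,0,0,23.4]]' 100
python3 - <<'E'
from h import *
c=ctrl.calibration("wrist"); s=ctrl.observe(); im=ctrl.capture("wrist"); cv2.imwrite("pics/w1.png",im[:,:,::-1])
print(s["ee_pos"],s["ee_rot"],s["force"],c, proj(c,[.557,-.212,.012]))
import pickle; pickle.dump(c,open("w1.pkl","wb"))
E
```

```text
clock: 1.1
ee_pos: [0.5589, -0.2097, 0.2264]
ee_rot: [-0.001, 1.0, 0.027, -0.0]
force: [-0.2, 0.6, -0.3]
gripper_width: 0.0853
[ 0.55891267 -0.20971711  0.22636503] [-6.22018332e-04  9.99630825e-01  2.71626368e-02 -1.34512550e-04] [-0.19247612  0.62048717 -0.29209888] {'fx': 350.9906943978577, 'fy': 350.9906943978577, 'cx': 280.777868022082, 'cy': 209.7363846976551, 'extrinsics': array([[ 0.05404964, -0.96262859, -0.26537679,  0.6268183 ],
       [-0.99853611, -0.05265605, -0.01236845, -0.20687301],
       [-0.00206747,  0.26565682, -0.96406544,  0.37414087],
       [ 0.        ,  0.        ,  0.        ,  1.        ]])} (np.float64(282.77712798509333), np.float64(182.31706727639764))
```

View pics/w1.png

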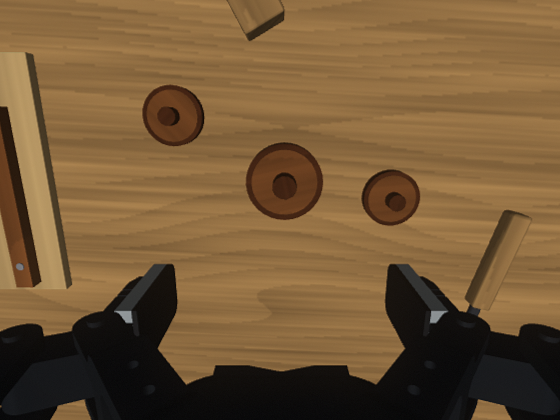

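The wrist view shows the large lid at (284,181) with its knob at (285,186), smaller lids at (173,115) and (391,197), and the fence and board at the left edge.

Run:
```python
from h import *
import pickle
c=pickle.load(open("w1.pkl","rb")); i=cv2.imread("pics/w1.png"); g=cv2.cvtColor(i,cv2.COLOR_BGR2LAB).astype(int)[130:235,235:335]
sc=np.clip(2*g[...,1]-g[...,0]//2,0,255).astype(np.uint8)
th,m=cv2.threshold(sc,0,255,cv2.THRESH_OTSU)
cn=max(cv2.findContours(m,cv2.RETR_EXTERNAL,cv2.CHAIN_APPROX_NONE)[0],key=cv2.contourArea)
e=cv2.fitEllipse(cv2.convexHull(cn)); p=np.array(e[0])+[235,130]; print(p,e, onz(c,*p,.012))
L=g[...,0].astype(np.uint8); km=((L<55)*255).astype(np.uint8); km[(np.indices(km.shape)[0]-56)**2+(np.indices(km.shape)[1]-50)**2>18**2]=0
for t in (40,50,60,70):
    mm=((L<t)&((np.indices(L.shape)[0]-56)**2+(np.indices(L.shape)[1]-50)**2<20**2)).astype(np.uint8)
    k,l,st,ce=cv2.connectedComponentsWithStats(mm)
    if k>1:
        j=1+np.argmax(st[1:,4]); q=ce[j]+[235,130]; print(t,st[j],q,onz(c,*q,.038))
a=cv2.imread("pics/top0.png")
from itertools import product
print(two(c,p,ctrl.calibration("top"),(350.2,225.3)))
cv2.imwrite("pics/k1.png",cv2.resize(i[130:235,235:335],None,fx=5,fy=5,interpolation=cv2.INTER_CUBIC))
```

```text
[283.95305252 180.81559372] ((48.95305252075195, 50.81559371948242), (76.85063934326172, 77.11688995361328), 23.897672653198242) [ 0.55865997 -0.21314006  0.012     ]
40 [38 43 23 12 92] [284.19565217 176.76086957] [ 0.56754197 -0.21269989  0.038     ]
50 [ 38  43  24  26 508] [284.16535433 185.44094488] [ 0.55899906 -0.21315489  0.038     ]
60 [ 37  42  25  28 536] [284.07089552 185.60074627] [ 0.55883573 -0.21307192  0.038     ]
70 [ 37  42  26  28 568] [284.19190141 185.60211268] [ 0.5588408  -0.21318978  0.038     ]
(array([ 0.55759279, -0.21365438,  0.0075924 ]), np.float64(0.0009913755251449224))
```

View pics/k1.png

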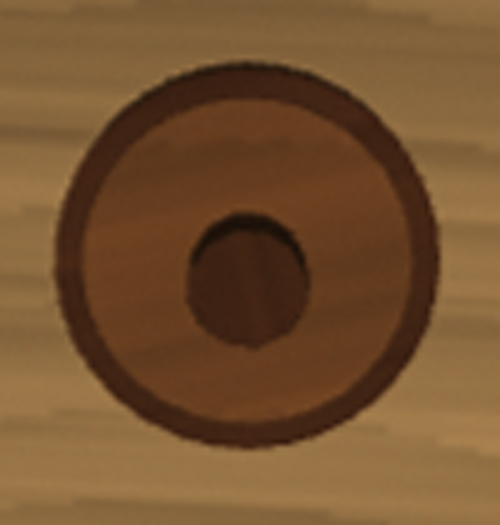

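Lid axis is (0.5585,-0.213) by wrist disc, wrist knob and the top view, agreeing to about 1 mm. Descending until the fingertips are just above the disc.

```bash
python3 -m handwheel '[[0,2,15,0,0,0],[-0.5,3.3,45,0,0,0],[-0.5,3.3,80,0,0,0],[-0.5,3.3,110,0,0,0],[-0.5,3.3,135,0,0,0],[-0.5,3.3,155,0,0,0],[-0.5,3.3,168,0,0,0],[-0.5,3.3,175,0,0,0],[-0.5,3.3,179,0,0,0],[-0.5,3.3,180,0,0,0]]' 55
python3 -m handwheel '[[0,0,0,0,0,0],[0,0,0,0,0,0],[0,0,0,0,0,0],[0,0,0,0,0,0],[0,0,0,0,0,0],[0,0,0,0,0,0],[0,0,0,0,0,0],[0,0,0,0,0,0],[0,0,0,0,0,0],[0,0,0,0,0,0]]' 0
python3 - <<'E'
from h import *
print(ctrl.observe()["ee_pos"],ctrl.observe()["force"])
im=ctrl.capture("wrist"); cv2.imwrite("pics/w2.png",im[:,:,::-1])
E
```

```text
clock: 2.15
ee_pos: [0.5571, -0.2166, 0.0473]
ee_rot: [0.0, 1.0, 0.026, 0.0]
force: [1.1, -0.2, -0.1]
gripper_width: 0.0473
clock: 3.15
ee_pos: [0.5569, -0.2161, 0.047]
ee_rot: [-0.0, 1.0, 0.026, -0.0]
force: [-0.1, 0.8, 0.3]
gripper_width: -0.0001
[ 0.55693684 -0.21609814  0.04697536] [-0.14050869  0.75330707  0.3137174 ]
```

View pics/w2.png

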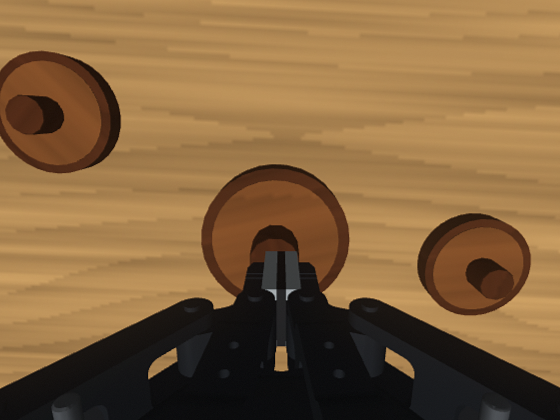

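The gripper shut on nothing (width 0). The knob is visible at (275,240), just behind the closed fingers. I need to find the offset.

Run:
```python
from h import *
c=ctrl.calibration("wrist"); i=cv2.imread("pics/w2.png")
print(ctrl.observe()["ee_pos"], c["extrinsics"][:3,3])
T=ctrl.observe()["ee_pos"]
for dz in (0,.006,.025): print("tool pt",dz,proj(c,T-[0,0,dz]))
for z in (0,.016): print("lid",z,proj(c,[.5585,-.213,z]))
for z in (.020,.042): print("knob",z,proj(c,[.5585,-.213,z]), "r px",350.99*.012/(c["extrinsics"][2,3]-z))
# outer rim ellipse (upper + lower visible)
g=cv2.cvtColor(i,cv2.COLOR_BGR2LAB).astype(int)[150:320,190:360]
sc=np.clip(2*g[...,1]-g[...,0]//2,0,255).astype(np.uint8)
th,m=cv2.threshold(sc,0,255,cv2.THRESH_OTSU)
cn=max(cv2.findContours(m,cv2.RETR_EXTERNAL,cv2.CHAIN_APPROX_NONE)[0],key=cv2.contourArea)
print(cv2.boundingRect(cn))
cv2.imwrite("pics/k2.png",cv2.resize(i[150:330,190:370],None,fx=3.3,fy=3.3,interpolation=cv2.INTER_CUBIC))
```

```text
[ 0.55696672 -0.21610566  0.04699255] [ 0.62482716 -0.21327745  0.1947505 ]
tool pt 0 (np.float64(279.6525389271693), np.float64(267.15967362489243))
tool pt 0.006 (np.float64(279.7025752234481), np.float64(261.79964490150894))
tool pt 0.025 (np.float64(279.8403338364656), np.float64(247.04255499716865))
lid 0 (np.float64(274.7998136039147), np.float64(230.50663499678382))
lid 0.016 (np.float64(274.2888451317694), np.float64(240.04308915022114))
knob 0.02 (np.float64(274.14786467612936), np.float64(242.67427624890257)) r px 24.102248641499894
knob 0.042 (np.float64(273.2545680670112), np.float64(259.34630715231623)) r px 27.573592239652665
(0, 14, 170, 156)
```

View pics/k2.png

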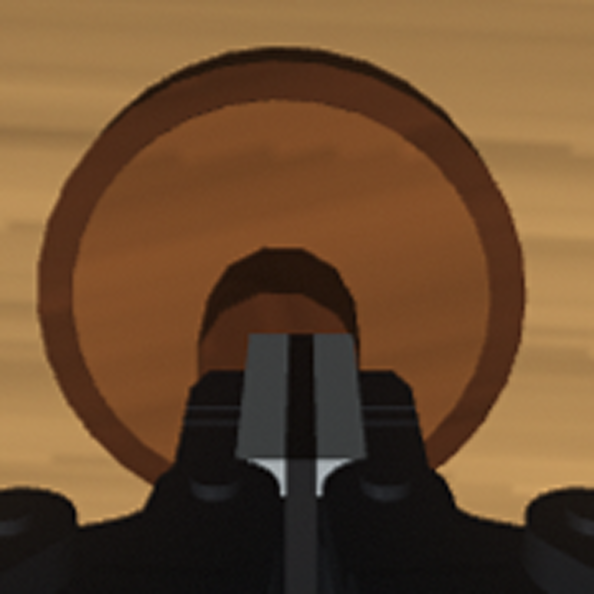

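Run:
```python
from h import *
im=ctrl.capture("scene")[:,:,::-1]; cv2.imwrite("pics/s2.png",cv2.resize(im[90:240,110:310],None,fx=4,fy=4,interpolation=cv2.INTER_CUBIC))
c=ctrl.calibration("scene"); T=ctrl.observe()["ee_pos"]
print(ctrl.observe()["gripper_width"])
for dz in (0,.025): print(np.array(proj(c,T-[0,0,dz])), (np.array(proj(c,T-[0,0,dz]))-[110,90])*4)
print((np.array(proj(c,[.5585,-.213,.042]))-[110,90])*4)
```

```text
2.1754304147418292e-05
[202.4449582  175.18577386] [369.77983279 340.74309544]
[203.96582794 181.70455402] [375.86331175 366.81821607]
[373.84308792 348.83759391]
```

View pics/s2.png

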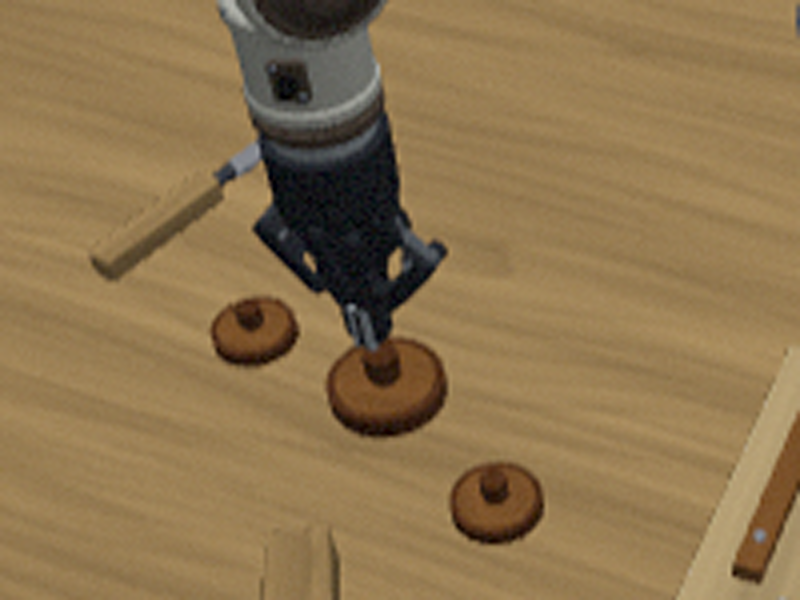

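Run:
```python
from h import *
cs=ctrl.calibration("scene");cw=ctrl.calibration("wrist")
def sp(x,y): return (110+x/4,90+y/4)
print("tip edge",two(cs,sp(370,350),cw,(282,251)))
print("knob top back edge",two(cs,sp(383,352),cw,(275,240)))
# apparent knob/lid from scene: disc rim
print("lid c",onz(cs,*sp(387,388),.010))
for dz in(0.,.01,.02,.025): 
  print(dz,[np.round(proj(cw,ctrl.observe()["ee_pos"]+[dx,0,-dz]),0) for dx in(-.011,0,.011)])
```

```text
tip edge (array([ 0.56089681, -0.21618443,  0.04056275]), np.float64(0.0030394878896680363))
knob top back edge (array([ 0.56146149, -0.21037729,  0.03795031]), np.float64(0.011481210355779719))
lid c [ 0.56207214 -0.20662939  0.01      ]
0.0 [array([278., 289.]), array([280., 267.]), array([281., 245.])]
0.01 [array([279., 279.]), array([280., 258.]), array([281., 237.])]
0.02 [array([279., 270.]), array([280., 251.]), array([281., 230.])]
0.025 [array([279., 266.]), array([280., 247.]), array([281., 227.])]
```

The fingers shut inside the knob's outline, so their tips must be above the knob. Triangulation agrees, putting the tip at about z=0.041 with the TCP at 0.047, which means the fingertips reach less far ahead of the TCP than stated. I'll open, re-centre (+1.5 mm x, +3 mm y), and go about 19 mm lower.

```bash
python3 -m handwheel '[[0,0,0,0,0,0],[0,0,0,0,0,0],[0,0,0,0,0,0],[0,0,0,0,0,0],[0,0,0,0,0,0],[1.5,-3,0,0,0,0],[1.5,-3,5,0,0,0],[1.5,-3,11,0,0,0],[1.5,-3,16,0,0,0],[1.5,-3,18,0,0,0]]' 60
python3 - <<'E'
from h import *
s=ctrl.observe();print(s["ee_pos"],s["force"],s["gripper_width"])
im=ctrl.capture("wrist")[:,:,::-1]; cv2.imwrite("pics/w3.png",im)
im=ctrl.capture("scene")[:,:,::-1]; cv2.imwrite("pics/s3.png",cv2.resize(im[90:240,110:310],None,fx=4,fy=4,interpolation=cv2.INTER_CUBIC))
E
```

```text
clock: 4.25
ee_pos: [0.5576, -0.2127, 0.0278]
ee_rot: [-0.001, 1.0, 0.026, -0.001]
force: [0.4, -0.8, 1.1]
gripper_width: 0.0515
[ 0.55759931 -0.21265055  0.02781033] [ 0.43904226 -0.8458437   1.12239695] 0.05154901483699427
```

View pics/w3.png

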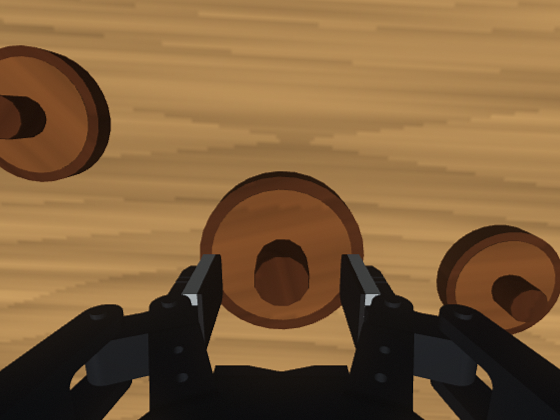

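View pics/s3.png

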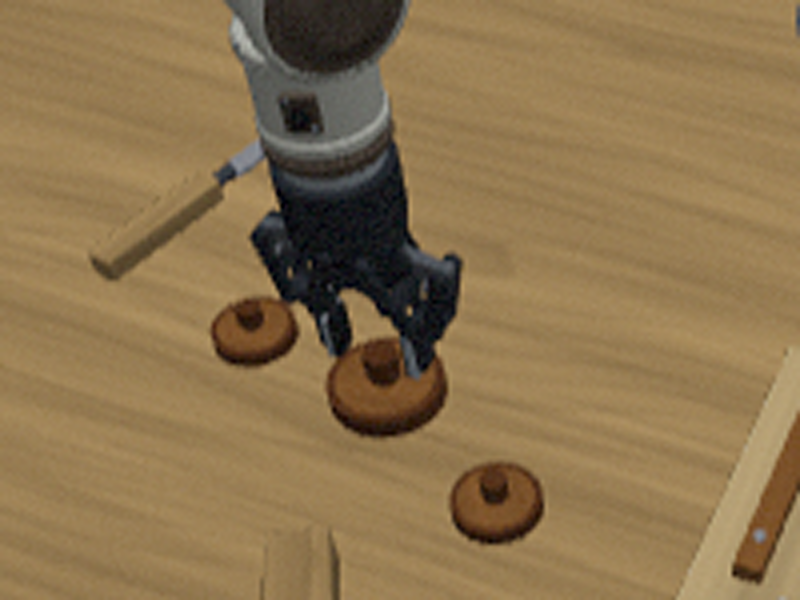

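The fingers now flank the knob (knob top at wrist (282,280), pads at (212,280) and (350,280)). Closing.

```bash
python3 -m handwheel '[[0,0,0,0,0,0],[0,0,0,0,0,0],[0,0,0,0,0,0],[0,0,0,0,0,0],[0,0,0,0,0,0],[0,0,0,0,0,0],[0,0,0,0,0,0],[0,0,0,0,0,0],[0,0,0,0,0,0],[0,0,0,0,0,0]]' 0
python3 - <<'E'
from h import *
s=ctrl.observe();print(s["ee_pos"],s["force"],s["gripper_width"])
im=ctrl.capture("wrist")[:,:,::-1]; cv2.imwrite("pics/w4.png",im)
E
```

```text
clock: 5.35
ee_pos: [0.5586, -0.2132, 0.0296]
ee_rot: [0.0, 1.0, 0.026, 0.0]
force: [-1.8, 1.4, 6.1]
gripper_width: 0.0206
[ 0.55863973 -0.21323224  0.02962581] [-1.82204782  1.42193868  6.05704565] 0.020585281590080932
```

View pics/w4.png

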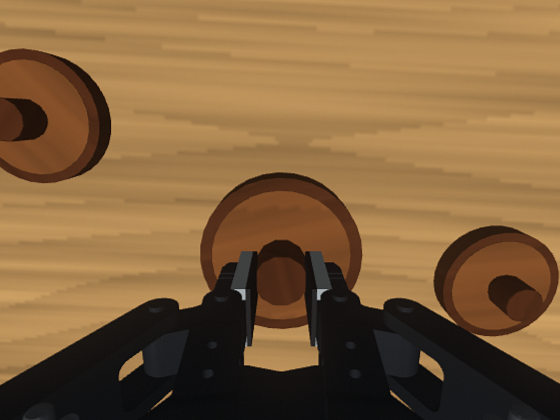

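Gripped at 20.6 mm. A short trial lift comes next, as the knob is 24 mm and its neck 18 mm.

```bash
python3 -m handwheel '[[0,0,-1,0,0,0],[0,0,-2,0,0,0],[0,0,-5,0,0,0],[0,0,-9,0,0,0],[0,0,-14,0,0,0],[0,0,-20,0,0,0],[0,0,-26,0,0,0],[0,0,-32,0,0,0],[0,0,-38,0,0,0],[0,0,-40,0,0,0]]'
python3 - <<'E'
from h import *
s=ctrl.observe();print(s["ee_pos"],s["force"],s["gripper_width"])
im=ctrl.capture("wrist")[:,:,::-1]; cv2.imwrite("pics/w5.png",im)
im=ctrl.capture("scene")[:,:,::-1]; cv2.imwrite("pics/s5.png",cv2.resize(im[90:240,110:310],None,fx=4,fy=4,interpolation=cv2.INTER_CUBIC))
E
```

```text
clock: 6.4
ee_pos: [0.5588, -0.2133, 0.0701]
ee_rot: [0.0, 1.0, 0.026, 0.001]
force: [-0.8, 0.3, -2.3]
gripper_width: 0.0205
[ 0.55884365 -0.21334488  0.07012425] [-0.8177244   0.32561848 -2.25080324] 0.020476387132795416
```

View pics/w5.png

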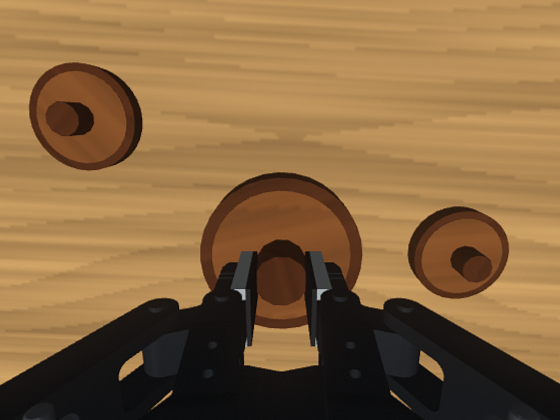

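View pics/s5.png

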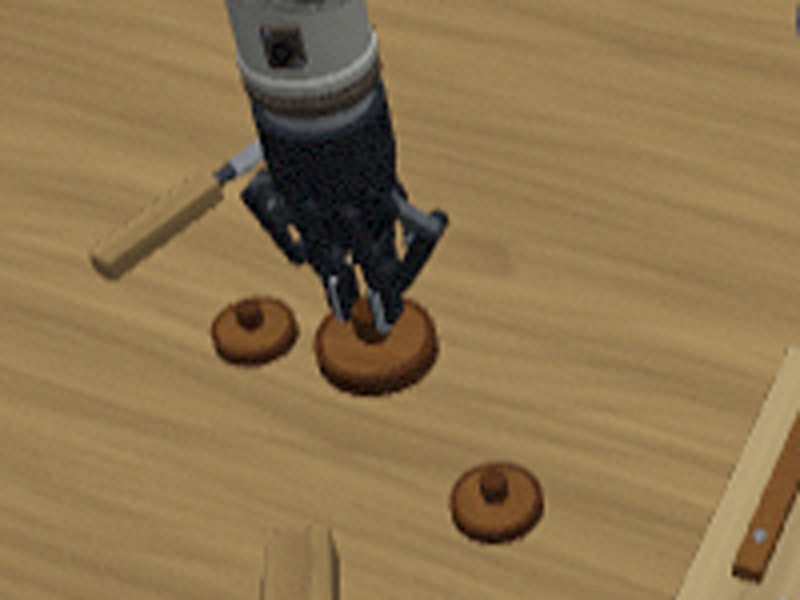

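The lid is held level at 20.5 mm, and its place in the wrist view is unchanged. Next I'll move to a raised viewing pose beside the fixture.

```bash
python3 -m handwheel '[[0,0,-20,0,0,0],[-3,-15,-50,0,0,0],[-8,-40,-80,0,0,0],[-14,-75,-110,0,0,0],[-20,-110,-140,0,0,0],[-25,-140,-160,0,0,0],[-28,-165,-175,0,0,0],[-30,-180,-180,0,0,0],[-30,-185,-180,0,0,0],[-30,-185,-180,0,0,0]]'
python3 - <<'E'
from h import *
import pickle
s=ctrl.observe();c=ctrl.calibration("wrist");print(s["ee_pos"],s["force"],s["gripper_width"])
im=ctrl.capture("wrist")[:,:,::-1]; cv2.imwrite("pics/w6.png",im); pickle.dump(c,open("w6.pkl","wb"))
E
```

```text
clock: 7.5
ee_pos: [0.5184, -0.0297, 0.2478]
ee_rot: [-0.0, 1.0, 0.026, -0.001]
force: [0.7, -0.5, -1.1]
gripper_width: 0.0208
[ 0.51844267 -0.02972122  0.2477993 ] [ 0.72440321 -0.49786776 -1.082607  ] 0.020768735617481392
```

View pics/w6.png

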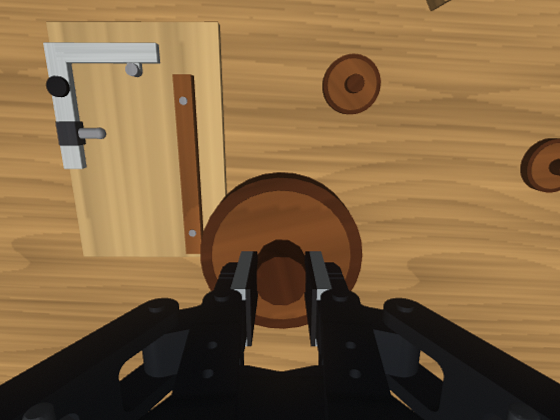

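The view shows the whole lane. Board corners are at (46,23), (218,22) and (83,256). The fence's lane edge runs (173,75) to (187,254), with the pin at (134,69) and the plunger nose at (104,133). I'll enlarge it.

Run:
```python
import cv2
i=cv2.imread("pics/w6.png")
cv2.imwrite("pics/w6a.png",cv2.resize(i[15:155,40:230],None,fx=4,fy=4,interpolation=cv2.INTER_CUBIC))
cv2.imwrite("pics/w6b.png",cv2.resize(i[140:270,60:230],None,fx=4,fy=4,interpolation=cv2.INTER_CUBIC))
```

```text
(no output)
```

View pics/w6a.png

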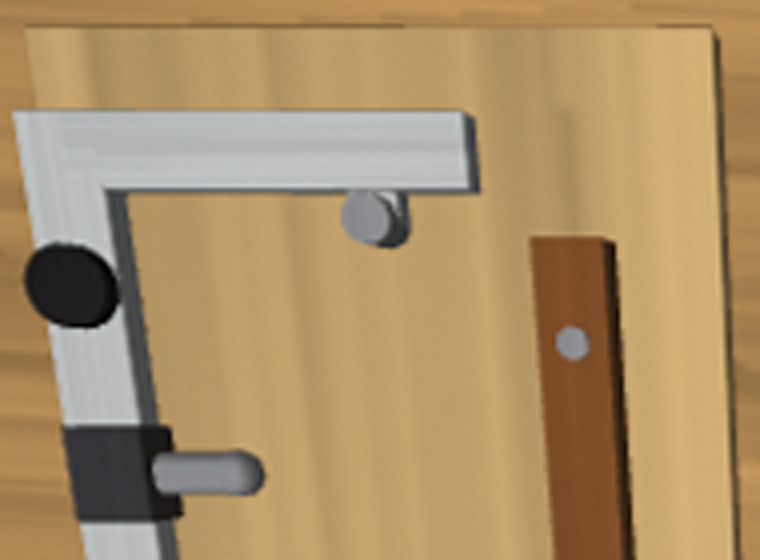

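View pics/w6b.png

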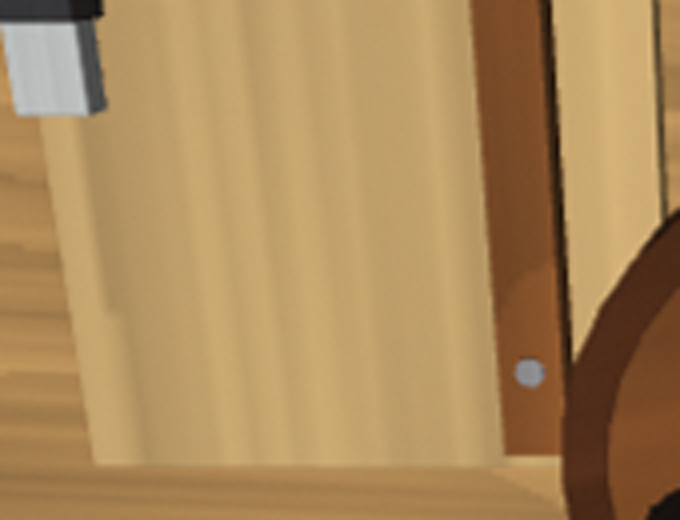

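Run:
```python
from h import *
import pickle
c=pickle.load(open("w6.pkl","rb"))
P=lambda u,v,z:onz(c,u,v,z)[:2]
TL=P(46.1,21.9,.012);TR=P(218.4,21.9,.012);BL=P(83.6,255.6,.012)
print("board",TL,TR,BL,"w",np.linalg.norm(TL-TR),"l",np.linalg.norm(TL-BL))
a=P(172.4,74.4,.026);b=P(185.6,253.6,.026);r=P(190.4,74.6,.026)
print("fence",a,b,r,"len",np.linalg.norm(a-b),"wid",np.linalg.norm(a-r))
y1=np.arctan2(*(a-b)[::-1]);y2=np.arctan2(*(TL-BL)[::-1]);print("yaw",np.degrees([y1,y2,np.arctan2((TR-TL)[0],-(TR-TL)[1])*-1]))
for yaw in (y1,np.radians(2.95)):
    ex=np.array([np.cos(yaw),np.sin(yaw)]);ey=np.array([-ex[1],ex[0]])
    cb=(TR+BL)/2
    lc=(a+b)/2+ey*.040   # point on centre line
    print("yaw",np.degrees(yaw),"board c",cb,"lateral of board c vs line from fence",(cb-lc)@ey, "along",(cb-lc)@ex)
    m=cb-ex*.072; m=m-ey*((m-lc)@ey); m2=cb-ex*.072
    print("mouth(fence)",m,"mouth(board)",m2,"home",m+ex*.107)
    for z in(.012,.02,.026,.03): 
        q=P(40+369/4,15+217/4,z); print(" pintop z",z,"along from mouth",(q-m)@ex,"lat",(q-m)@ey)
    q=P(40+391/4,15+230/4,.012);print(" pin base",(q-m)@ex,(q-m)@ey)
    q=P(40+255/4,15+473/4,.021);print(" plunger nose tip",(q-m)@ex,(q-m)@ey)
```

```text
board [0.66067078 0.20951199] [0.66942363 0.03950017] [0.41242449 0.19692067] w 0.17023698802459325 l 0.24856540992493464
fence [0.61718056 0.08223308] [0.42725346 0.07315135] [0.6179112  0.06448737] len 0.19014410228548995 wid 0.017760743728302063
yaw [ 2.73762419  2.90361667 -2.94720176]
yaw 2.737624194331927 board c [0.54092406 0.11821042] lateral of board c vs line from fence -0.00042152949647198827 along 0.020620948806239686
mouth(fence) [0.4689861  0.11519258] mouth(board) [0.46900623 0.11477153] home [0.57586398 0.12030315]
 pintop z 0.012 along from mouth 0.15258246880982881 lat 0.004687156517801988
 pintop z 0.02 along from mouth 0.15170780664538439 lat 0.0015118100882300543
 pintop z 0.026 along from mouth 0.15105181002205098 lat -0.0008696997339489074
 pintop z 0.03 along from mouth 0.15061447893982877 lat -0.0024573729487348457
 pin base 0.14949616359472778 -0.0006038038887710857
 plunger nose tip 0.08901646062579138 0.03771293783672271
yaw 2.95 board c [0.54092406 0.11821042] lateral of board c vs line from fence -0.0004982359969902961 along 0.02076751062883366
mouth(fence) [0.46899383 0.11500255] mouth(board) [0.46901947 0.11450498] home [0.57585204 0.12050925]
 pintop z 0.012 along from mouth 0.15260085134056434 lat 0.004311724029425784
 pintop z 0.02 along from mouth 0.15171442529142795 lat 0.0011396414786213063
 pintop z 0.026 along from mouth 0.15104960575457557 lat -0.0012394204344820638
 pintop z 0.03 along from mouth 0.15060639273000737 lat -0.002825461709884275
 pin base 0.1494949555964467 -0.0009677601813049954
 plunger nose tip 0.08915769479765091 0.03757289532644512
```

Sizes check out: board 170.2×248.6 mm, fence 190.1×17.8 mm, and both yaws about 2.9°. Mouth is at (0.469,0.115), with the pin axis about 150.5 mm along, so home should be roughly 104 mm along. I'll carry the lid over the mouth, offset 1.5 mm off the fence.

```bash
python3 -m handwheel '[[-5,-20,0,0,0,0],[-15,-50,0,0,0,0],[-25,-85,20,0,0,0],[-33,-115,55,0,0,0],[-39,-138,90,0,0,0],[-42,-147,120,0,0,0],[-42,-148.5,140,0,0,0],[-42,-148.5,150,0,0,0],[-42,-148.5,150,0,0,0],[-42,-148.5,150,0,0,0]]'
python3 - <<'E'
from h import *
s=ctrl.observe();print(s["ee_pos"],s["ee_rot"],s["force"],s["gripper_width"])
R=[2*np.arctan2(s["ee_rot"][2],s["ee_rot"][1])]; print(np.degrees(R))
y=R[0];d=np.array([.4689,.1166])-s["ee_pos"][:2]
print(d@[np.cos(y),np.sin(y)]*1e3,d@[np.sin(y),-np.cos(y)]*1e3)
E
```

```text
clock: 8.55
ee_pos: [0.4702, 0.1156, 0.0996]
ee_rot: [0.0, 1.0, 0.025, 0.0]
force: [0.1, 0.6, -1.4]
gripper_width: 0.0203
[0.47016202 0.11561775 0.09964167] [8.96801088e-05 9.99684145e-01 2.51267580e-02 4.99034460e-04] [ 0.05864589  0.56973258 -1.42653254] 0.020292580627099755
[2.87961781]
-1.2110793368475739 -1.0444109357312963
```

```bash
python3 -m handwheel '[[-0.5,-0.5,5,0,0,0],[-1,-1,13,0,0,0],[-1,-1,22,0,0,0],[-1,-1,31,0,0,0],[-1,-1,40,0,0,0],[-1,-1,46,0,0,0],[-1,-1,50,0,0,0],[-1,-1,53,0,0,0],[-1,-1,55,0,0,0],[-1,-1,55,0,0,0]]'
python3 - <<'E'
from h import *
s=ctrl.observe();print(s["ee_pos"],s["ee_rot"],s["force"],s["gripper_width"])
im=ctrl.capture("scene")[:,:,::-1]; cv2.imwrite("pics/s7.png",cv2.resize(im[130:290,240:440],None,fx=3.75,fy=3.75,interpolation=cv2.INTER_CUBIC))
E
```

```text
clock: 9.55
ee_pos: [0.4682, 0.1173, 0.0439]
ee_rot: [-0.0, 1.0, 0.026, -0.0]
force: [0.5, 0.1, -1.2]
gripper_width: 0.0208
[0.46820688 0.11729256 0.04392569] [-1.88169394e-05  9.99670435e-01  2.56713829e-02 -2.81717640e-05] [ 0.48483771  0.06306146 -1.22013569] 0.020804324524261963
```

View pics/s7.png

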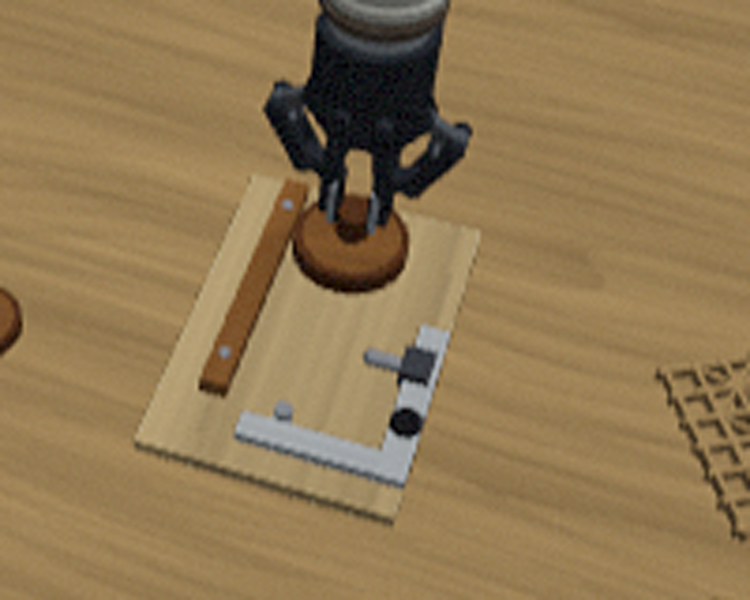

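The lid is hovering just above the mouth, clear of the fence. Lowering the last few millimetres.

```bash
python3 -m handwheel '[[0,0.5,0.5,0,0,0],[0,0.5,1,0,0,0],[0,0.5,1.4,0,0,0],[0,0.5,1.8,0,0,0],[0,0.5,2.1,0,0,0],[0,0.5,2.3,0,0,0],[0,0.5,2.5,0,0,0],[0,0.5,2.5,0,0,0],[0,0.5,2.5,0,0,0],[0,0.5,2.5,0,0,0]]'
```

```text
clock: 10.6
ee_pos: [0.4683, 0.1168, 0.0416]
ee_rot: [0.0, 1.0, 0.026, 0.0]
force: [-0.8, -0.9, 0.7]
gripper_width: 0.0208
```

```bash
python3 -m handwheel '[[0,0,0.2,0,0,0],[0,0,0.4,0,0,0],[0,0,0.5,0,0,0],[0,0,0.5,0,0,0],[0,0,0.5,0,0,0],[0,0,0.5,0,0,0],[0,0,0.5,0,0,0],[0,0,0.5,0,0,0],[0,0,0.5,0,0,0],[0,0,0.5,0,0,0]]'
```

```text
clock: 11.6
ee_pos: [0.4683, 0.1168, 0.0416]
ee_rot: [0.0, 1.0, 0.026, -0.0]
force: [-4.7, -0.0, 7.6]
gripper_width: 0.0204
```

Seated: z has stopped and the force is up to 7.6 N. Releasing and rising.

```bash
python3 -m handwheel '[[0,0,0,0,0,0],[0,0,0,0,0,0],[0,0,0,0,0,0],[0,0,-1,0,0,0],[0,0,-4,0,0,0],[0,0,-15,0,0,0],[0,0,-35,0,0,0],[0,0,-60,0,0,0],[0,0,-80,0,0,0],[0,0,-80,0,0,0]]' 50
python3 - <<'E'
from h import *
import pickle
s=ctrl.observe();c=ctrl.calibration("wrist");print(s["ee_pos"],s["force"],s["gripper_width"])
im=ctrl.capture("wrist")[:,:,::-1]; cv2.imwrite("pics/w8.png",im); pickle.dump(c,open("w8.pkl","wb"))
E
```

```text
clock: 12.6
ee_pos: [0.471, 0.1168, 0.1249]
ee_rot: [0.0, 1.0, 0.026, 0.004]
force: [0.4, -0.5, 1.1]
gripper_width: 0.043
[0.47102232 0.11683098 0.12494855] [ 0.35503423 -0.48513667  1.06963796] 0.042978975463920314
```

View pics/w8.png

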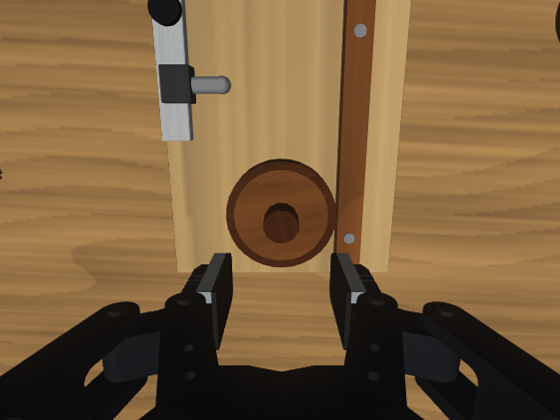

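The lid lies flat at the mouth, at wrist (281,213), right beside the fence. The plunger nose is at (230,85), well ahead.

```bash
cat > lid.py <<'E'
from h import *
def lid(i,c,box,z):
    g=cv2.cvtColor(i,cv2.COLOR_BGR2LAB).astype(int)[box[1]:box[3],box[0]:box[2]]
    sc=np.clip(2*g[...,1]-g[...,0]//2,0,255).astype(np.uint8)
    th,m=cv2.threshold(sc,0,255,cv2.THRESH_OTSU)
    m=cv2.morphologyEx(m,cv2.MORPH_OPEN,np.ones((5,5),np.uint8))
    cn=max(cv2.findContours(m,cv2.RETR_EXTERNAL,cv2.CHAIN_APPROX_NONE)[0],key=cv2.contourArea)
    e=cv2.fitEllipse(cv2.convexHull(cn)); p=np.array(e[0])+box[:2]; P=onz(c,*p,z)[:2]
    d=P-[.469,.115]; y=np.radians(2.9); return p,e[1],P,d@[np.cos(y),np.sin(y)]*1e3,d@[-np.sin(y),np.cos(y)]*1e3
E
python3 - <<'E'
from lid import *
import pickle
i=cv2.imread("pics/w8.png");c=pickle.load(open("w8.pkl","rb"))
print(lid(i,c,(215,150,336,275),.024))
k=np.array([281,223]); P=onz(c,*k,.054);print(P)
E
```

```text
(array([280.84875488, 212.97040176]), (108.23807525634766, 109.94379425048828), array([0.46881745, 0.11617697]), np.float64(-0.12277208088965548), np.float64(1.184694793501674))
[0.47033595 0.1161491  0.054     ]
```

```bash
python3 -m handwheel '[[-20,0,0,0,0,0],[-45,0,0,0,0,0],[-60,0,0,0,0,0],[-60,0,10,0,0,0],[-60,0,30,0,0,0],[-60,0,50,0,0,0],[-60,0,65,0,0,0],[-60,0,78,0,0,0],[-60,0,85,0,0,0],[-60,0,87,0,0,0]]' 0
python3 - <<'E'
from h import *
s=ctrl.observe();c=ctrl.calibration("wrist");print(s["ee_pos"],s["force"],s["gripper_width"])
im=ctrl.capture("wrist")[:,:,::-1]; cv2.imwrite("pics/w9.png",im)
im=ctrl.capture("scene")[:,:,::-1]; cv2.imwrite("pics/s9.png",cv2.resize(im[100:260,240:440],None,fx=3.75,fy=3.75,interpolation=cv2.INTER_CUBIC))
E
```

```text
clock: 13.65
ee_pos: [0.4075, 0.1137, 0.0325]
ee_rot: [-0.0, 1.0, 0.026, -0.001]
force: [0.2, 0.4, -0.8]
gripper_width: 0.0001
[0.40748682 0.11366584 0.03251214] [ 0.16428548  0.41965951 -0.78233117] 6.092713799579342e-05
```

View pics/w9.png

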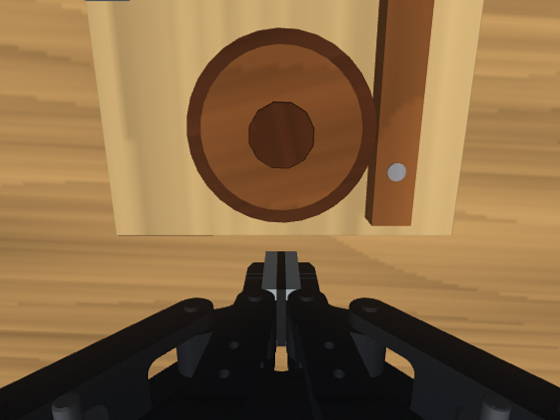

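View pics/s9.png

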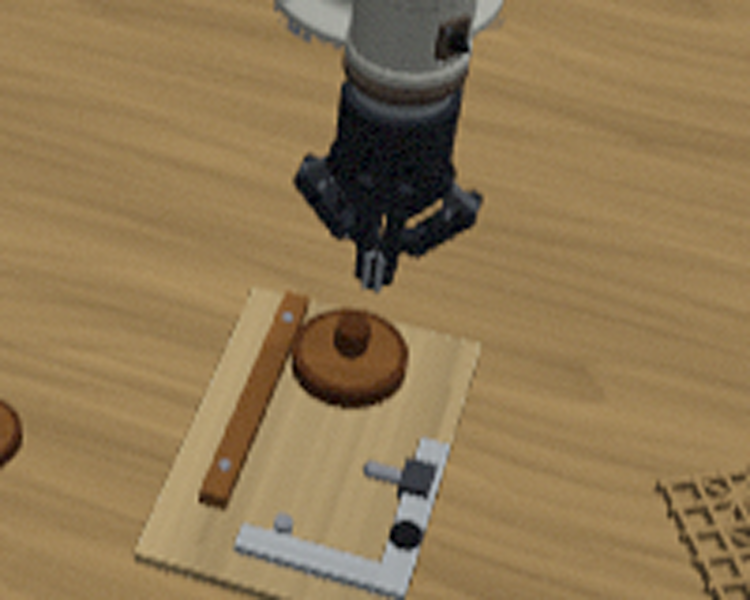

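Run:
```python
from h import *
cs=ctrl.calibration("scene");cw=ctrl.calibration("wrist");s=ctrl.observe()
print(s["ee_pos"],two(cs,(339.2,176.8),cw,(282,251)))
for z in (.012,.016,.02,.025,.03): print(z,proj(cs,[.4075+.004,.1137,z]),proj(cw,[.4115,.1137,z]))
```

```text
[0.40835547 0.11368481 0.03369408] (array([0.41738888, 0.11546282, 0.03836672]), np.float64(0.004931182012380982))
0.012 (np.float64(337.31136549638524), np.float64(181.99541153690777)) (np.float64(280.0829863865788), np.float64(243.67455994176862))
0.016 (np.float64(337.4591104803219), np.float64(180.97444344212948)) (np.float64(280.060755425239), np.float64(246.5287068361964))
0.02 (np.float64(337.6077136232523), np.float64(179.94754517679922)) (np.float64(280.0375325457648), np.float64(249.51020225233216))
0.025 (np.float64(337.794685769893), np.float64(178.6555040445317)) (np.float64(280.0070050234374), np.float64(253.4295124303088))
0.03 (np.float64(337.9830253513308), np.float64(177.3540134726804)) (np.float64(279.9746743050293), np.float64(257.5803279586443))
```

The tips sit about at disc-top height. I'll back off 8 mm and lower about 10 mm so they push low on the rim.

```bash
python3 -m handwheel '[[-4,0,0,0,0,0],[-8,0,0,0,0,0],[-8,0,2,0,0,0],[-8,0,4,0,0,0],[-8,0,6,0,0,0],[-8,0,8,0,0,0],[-8,0,10,0,0,0],[-8,0,10.5,0,0,0],[-5,0,10.5,0,0,0],[0,0,10.5,0,0,0]]'
python3 - <<'E'
from h import *
im=ctrl.capture("wrist")[:,:,::-1]; cv2.imwrite("pics/w10.png",im)
im=ctrl.capture("scene")[:,:,::-1]; cv2.imwrite("pics/s10.png",cv2.resize(im[130:240,280:420],None,fx=5.5,fy=5.5,interpolation=cv2.INTER_CUBIC))
E
```

```text
clock: 14.75
ee_pos: [0.4085, 0.1137, 0.0235]
ee_rot: [-0.0, 1.0, 0.026, -0.0]
force: [-0.3, 0.1, 0.1]
gripper_width: 0.0005
```

View pics/s10.png

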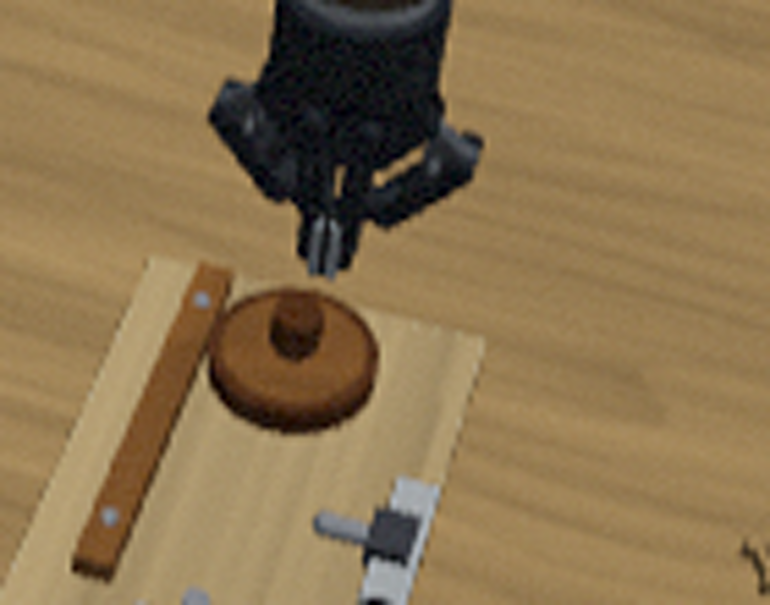

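View pics/w10.png

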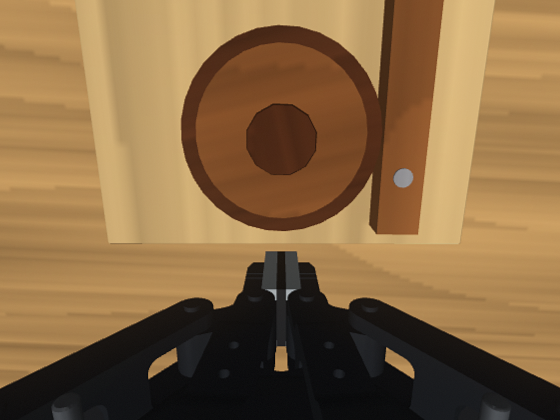

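Advancing slowly along the lane: the first contact should come after about 10 mm.

```bash
python3 -m handwheel '[[3,0,0,0,0,0],[7,0,0,0,0,0],[10,0,0,0,0,0],[13,0,0,0,0,0],[17,0,0,0,0,0],[22,0,0,0,0,0],[27,0,0,0,0,0],[32,0,0,0,0,0],[37,0,0,0,0,0],[40,0,0,0,0,0]]'
python3 - <<'E'
from h import *
im=ctrl.capture("wrist")[:,:,::-1]; cv2.imwrite("pics/w11.png",im)
im=ctrl.capture("scene")[:,:,::-1]; cv2.imwrite("pics/s11.png",cv2.resize(im[130:270,260:440],None,fx=4.2,fy=4.2,interpolation=cv2.INTER_CUBIC))
E
```

```text
clock: 15.85
ee_pos: [0.4489, 0.1158, 0.0235]
ee_rot: [0.0, 1.0, 0.026, 0.0]
force: [-2.1, -0.1, 3.6]
gripper_width: -0.0002
```

View pics/s11.png

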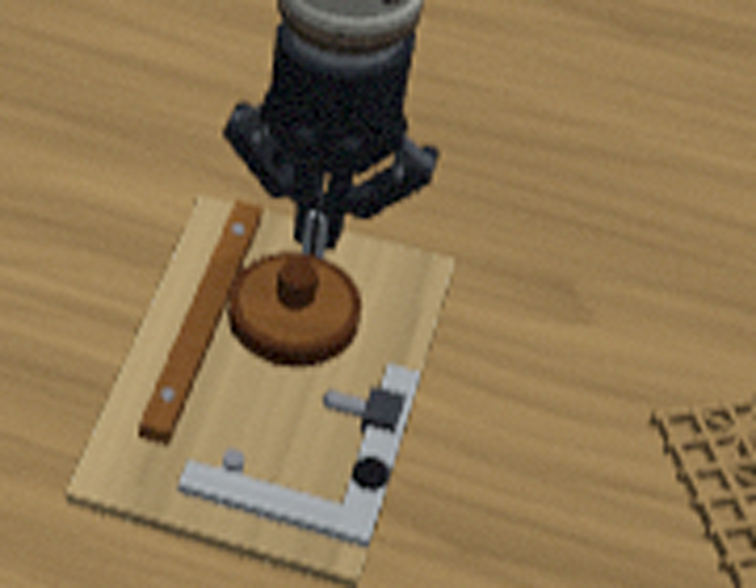

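View pics/w11.png

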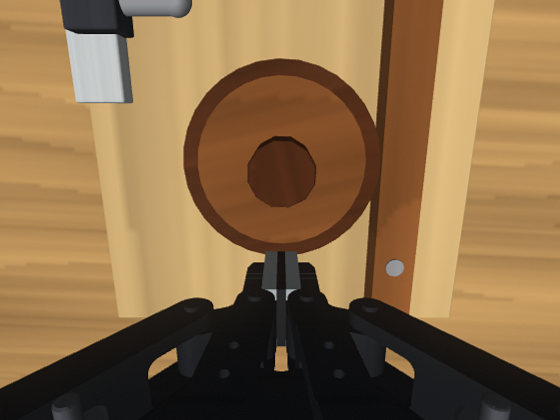

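Run:
```python
from lid import *
i=cv2.imread("pics/w11.png");c=ctrl.calibration("wrist")
print(lid(i,c,(170,50,378,250),.026)); print(ctrl.observe()["ee_pos"],ctrl.observe()["force"])
# rim left/right/top extremes on top-face height .028
g=cv2.cvtColor(i,cv2.COLOR_BGR2LAB)
print("front rim top",onz(c,282,59,.020),"knob",onz(c,282,172,.054))
```

```text
(array([291.00024414, 165.42551422]), (198.04605102539062, 227.44195556640625), array([0.49629904, 0.11337054]), np.float64(27.181639708180356), np.float64(-3.008511757845074))
[0.44913212 0.11574175 0.02360852] [ 0.57851384 -0.35764643  1.41174193]
front rim top [0.53789602 0.11926036 0.02      ] knob [0.49787724 0.11726723 0.054     ]
```

The lid moves with the finger at 48.8 mm ahead of the TCP, now about 29 mm along. There's slight upward force, so I'll raise 1.5 mm and go on to about 70 mm along.

```bash
python3 -m handwheel '[[0,0,-1.5,0,0,0],[4,0,-1.5,0,0,0],[9,0,-1.5,0,0,0],[14,0,-1.5,0,0,0],[19,0,-1.5,0,0,0],[24,0,-1.5,0,0,0],[29,0,-1.5,0,0,0],[34,0,-1.5,0,0,0],[38,0,-1.5,0,0,0],[40,0,-1.5,0,0,0]]'
python3 -m handwheel '[[1,0,0,0,0,0],[2,0,0,0,0,0],[3.5,0,0,0,0,0],[5,0,0,0,0,0],[6.5,0,0,0,0,0],[8,0,0,0,0,0],[9.5,0,0,0,0,0],[11,0,0,0,0,0],[12,0,0,0,0,0],[12.5,0,0,0,0,0]]'
python3 - <<'E'
from h import *
s=ctrl.observe();print(s["ee_pos"],s["force"])
im=ctrl.capture("wrist")[:,:,::-1]; cv2.imwrite("pics/w12.png",im)
E
```

```text
clock: 16.95
ee_pos: [0.4886, 0.1178, 0.025]
ee_rot: [-0.0, 1.0, 0.026, -0.0]
force: [-1.2, -0.0, 1.4]
gripper_width: -0.0
clock: 17.95
ee_pos: [0.5008, 0.1185, 0.025]
ee_rot: [-0.0, 1.0, 0.026, 0.0]
force: [0.0, 0.1, 0.7]
gripper_width: -0.0001
[0.50079543 0.11846972 0.02499177] [0.0062572  0.12517597 0.73840314]
```

View pics/w12.png

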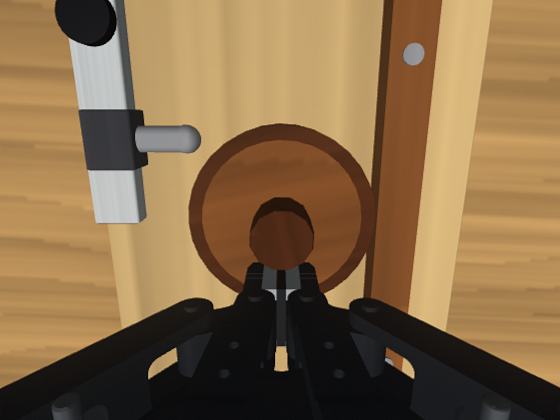

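The finger has ridden up over the disc's top (lid rim front at v=124, knob at (282,235), tips overlapping it). The tips therefore sit slightly above the reported TCP height, not ahead of it. I'll lift, back off behind the rim and go lower.

```bash
python3 - <<'E'
from h import *
c=ctrl.calibration("wrist")
print("front rim",onz(c,282,124,.020)[:2],"knob",onz(c,282,238,.050)[:2],"L/R",onz(c,189,214,.026)[:2],onz(c,375,214,.026)[:2])
E
python3 -m handwheel '[[0,0,-3,0,0,0],[0,0,-8,0,0,0],[-10,0,-8,0,0,0],[-25,0,-8,0,0,0],[-40,0,-8,0,0,0],[-47,0,-6,0,0,0],[-47,0,0,0,0,0],[-47,0,5,0,0,0],[-47,0,9,0,0,0],[-47,0,10,0,0,0]]'
python3 - <<'E'
from h import *
s=ctrl.observe();print(s["ee_pos"],s["force"])
im=ctrl.capture("wrist")[:,:,::-1]; cv2.imwrite("pics/w13.png",im)
im=ctrl.capture("scene")[:,:,::-1]; cv2.imwrite("pics/s13.png",cv2.resize(im[130:270,260:440],None,fx=4.2,fy=4.2,interpolation=cv2.INTER_CUBIC))
E
```

```text
front rim [0.56430214 0.12065782] knob [0.52411298 0.11864123] L/R [0.52438378 0.15913308] [0.52853687 0.07829187]
clock: 19.0
ee_pos: [0.4537, 0.116, 0.0143]
ee_rot: [-0.0, 1.0, 0.026, -0.0]
force: [0.7, -1.1, -0.6]
gripper_width: -0.0002
[0.45373041 0.1159901  0.01431483] [ 0.65578544 -1.05779242 -0.57768658]
```

View pics/w13.png

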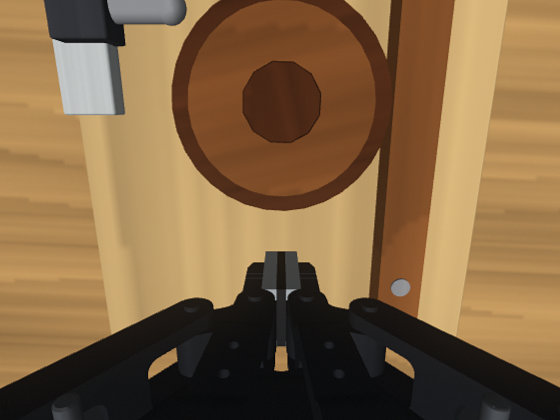

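View pics/s13.png

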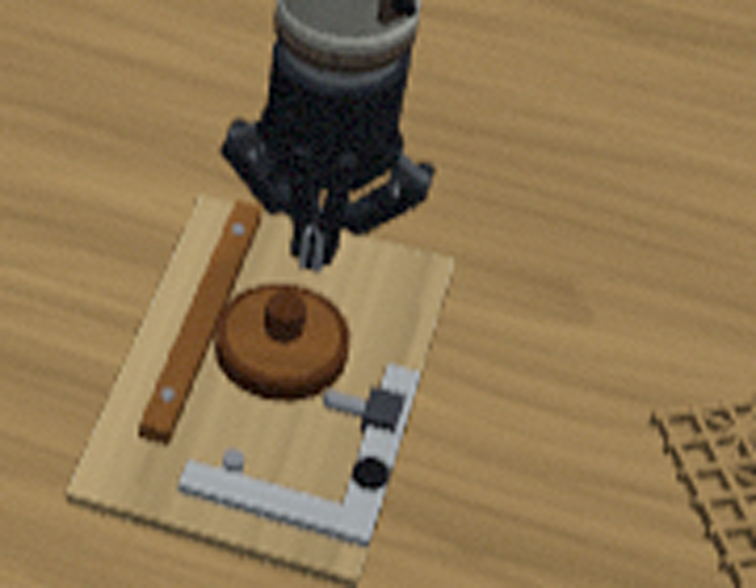

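The lid is flat by the fence, about 56 mm along, and untouched since. The finger is behind it and lower now. I'll advance about 36 mm, to near the plunger's first contact.

```bash
python3 -m handwheel '[[4,0,1,0,0,0],[9,0,1,0,0,0],[14,0,1,0,0,0],[18,0,1,0,0,0],[21,0,1,0,0,0],[24,0,1,0,0,0],[27,0,1,0,0,0],[30,0,1,0,0,0],[33,0,1,0,0,0],[35,0,1,0,0,0]]'
python3 - <<'E'
from h import *
c=ctrl.calibration("wrist");im=ctrl.capture("wrist")[:,:,::-1]; cv2.imwrite("pics/w14.png",im)
for v in (90,100,110,120,130): print(v,onz(c,282,v,.054)[:2],ctrl.observe()["force"])
E
```

```text
clock: 20.1
ee_pos: [0.4885, 0.1177, 0.0139]
ee_rot: [0.0, 1.0, 0.026, -0.001]
force: [-3.8, -0.0, 2.3]
gripper_width: -0.0002
90 [0.5629218  0.12063158] [-1.64841541  0.00880667 -0.50956518]
100 [0.56015071 0.12048705] [-1.64841541  0.00880667 -0.50956518]
110 [0.55733914 0.1203404 ] [-1.64841541  0.00880667 -0.50956518]
120 [0.55448623 0.12019159] [-1.64841541  0.00880667 -0.50956518]
130 [0.55159103 0.12004058] [-1.64841541  0.00880667 -0.50956518]
```

View pics/w14.png

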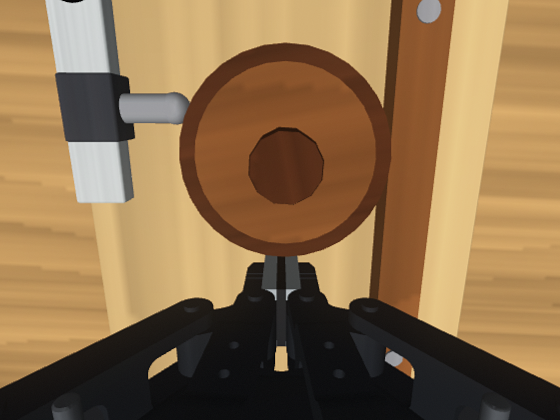

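The finger is pushing the rim well, and the lid has just met the plunger nose (186,108). Going slowly past the plunger.

```bash
python3 -m handwheel '[[1.5,0,0,0,0,0],[3.5,0,0,0,0,0],[5.5,0,0,0,0,0],[7.5,0,0,0,0,0],[9.5,0,0,0,0,0],[11.5,0,0,0,0,0],[13.5,0,0,0,0,0],[15.5,0,0,0,0,0],[17,0,0,0,0,0],[18,0,0,0,0,0]]'
python3 - <<'E'
from h import *
print(ctrl.observe()["force"])
im=ctrl.capture("wrist")[:,:,::-1]; cv2.imwrite("pics/w15.png",im)
E
```

```text
clock: 21.15
ee_pos: [0.5069, 0.1188, 0.014]
ee_rot: [-0.0, 1.0, 0.026, 0.0]
force: [-2.4, 0.7, -0.5]
gripper_width: 0.0003
[-2.38342626  0.71854006 -0.45674675]
```

View pics/w15.png

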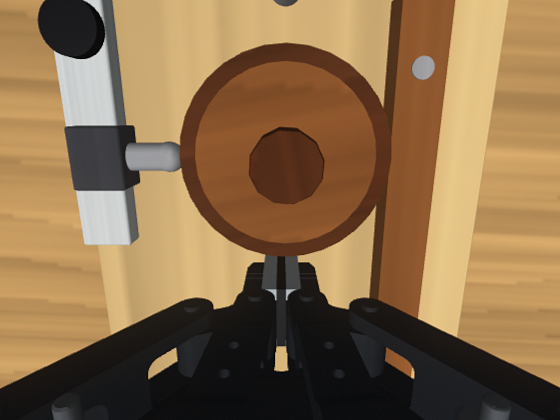

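The lid is abreast of the plunger (181,156), and the stop pin is showing at (286,2). I'll measure the gap from the rim (v=43) to the pin edge (v≈6).

Run:
```python
from h import *
c=ctrl.calibration("wrist")
r=onz(c,286,43,.020)
for z in (.016,.020,.028): print(z,(onz(c,286,6,z)-onz(c,286,43,z))*1e3, r)
```

```text
0.016 [12.59508309  0.69309559  0.        ] [0.6000613  0.12107009 0.02      ]
0.02 [12.24964619  0.67408652  0.        ] [0.6000613  0.12107009 0.02      ]
0.028 [11.55877238  0.63606838  0.        ] [0.6000613  0.12107009 0.02      ]
```

```bash
python3 -m handwheel '[[1,0,0,0,0,0],[2,0,0,0,0,0],[3,0,0,0,0,0],[4,0,0,0,0,0],[5,0,0,0,0,0],[6,0,0,0,0,0],[7,0,0,0,0,0],[8,0,0,0,0,0],[8.5,0,0,0,0,0],[8.5,0,0,0,0,0]]'
python3 - <<'E'
from h import *
print(ctrl.observe()["force"])
im=ctrl.capture("wrist")[:,:,::-1]; cv2.imwrite("pics/w16.png",im)
E
```

```text
clock: 22.2
ee_pos: [0.5154, 0.1192, 0.0141]
ee_rot: [-0.0, 1.0, 0.026, 0.0]
force: [-0.6, -0.2, -0.7]
gripper_width: -0.0
[-0.62060511 -0.17962164 -0.70581354]
```

View pics/w16.png

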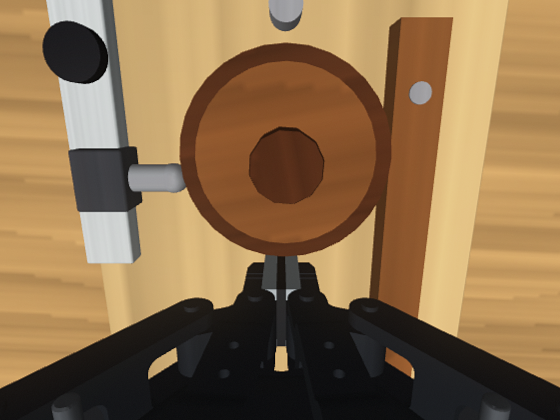

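The gap is now 31→43 px, about 4 mm. Advancing 3 mm.

```bash
python3 -m handwheel '[[0.5,0,0,0,0,0],[1,0,0,0,0,0],[1.4,0,0,0,0,0],[1.8,0,0,0,0,0],[2.1,0,0,0,0,0],[2.4,0,0,0,0,0],[2.7,0,0,0,0,0],[2.8,0,0,0,0,0],[2.8,0,0,0,0,0],[2.8,0,0,0,0,0]]'
python3 - <<'E'
from h import *
print(ctrl.observe()["force"])
im=ctrl.capture("wrist")[:,:,::-1]; print(ctrl.observe()["force"]);cv2.imwrite("pics/w17.png",cv2.resize(im[0:260,160:420],None,fx=2.3,fy=2.3,interpolation=cv2.INTER_CUBIC))
E
```

```text
clock: 23.25
ee_pos: [0.518, 0.1193, 0.014]
ee_rot: [-0.0, 1.0, 0.026, 0.0]
force: [-1.7, -0.3, -0.9]
gripper_width: -0.0001
[-1.66813691 -0.25009175 -0.91811083]
[-0.74592139  0.46811099 -1.23117463]
```

View pics/w17.png

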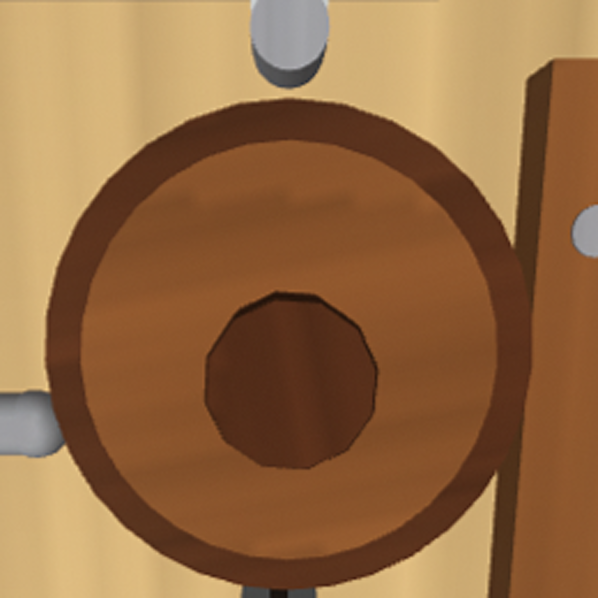

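About 1.5–3 mm is left, so I'll creep.

```bash
python3 -m handwheel '[[0.2,0,0,0,0,0],[0.4,0,0,0,0,0],[0.6,0,0,0,0,0],[0.8,0,0,0,0,0],[1,0,0,0,0,0],[1.2,0,0,0,0,0],[1.2,0,0,0,0,0],[1.2,0,0,0,0,0],[1.2,0,0,0,0,0],[1.2,0,0,0,0,0]]'
python3 -m handwheel '[[0.1,0,0,0,0,0],[0.2,0,0,0,0,0],[0.3,0,0,0,0,0],[0.4,0,0,0,0,0],[0.5,0,0,0,0,0],[0.6,0,0,0,0,0],[0.6,0,0,0,0,0],[0.6,0,0,0,0,0],[0.6,0,0,0,0,0],[0.6,0,0,0,0,0]]'
python3 - <<'E'
from h import *
im=ctrl.capture("wrist")[:,:,::-1]; print(ctrl.observe()["force"]);cv2.imwrite("pics/w18.png",cv2.resize(im[0:260,160:420],None,fx=2.3,fy=2.3,interpolation=cv2.INTER_CUBIC))
E
```

```text
clock: 24.3
ee_pos: [0.5192, 0.1194, 0.014]
ee_rot: [-0.0, 1.0, 0.026, 0.0]
force: [-0.8, 0.3, -0.9]
gripper_width: 0.0001
clock: 25.3
ee_pos: [0.5198, 0.1194, 0.014]
ee_rot: [-0.0, 1.0, 0.026, 0.0]
force: [-2.4, -0.3, -1.0]
gripper_width: 0.0
[-1.36303696 -0.49716985 -0.7036031 ]
```

View pics/w18.png

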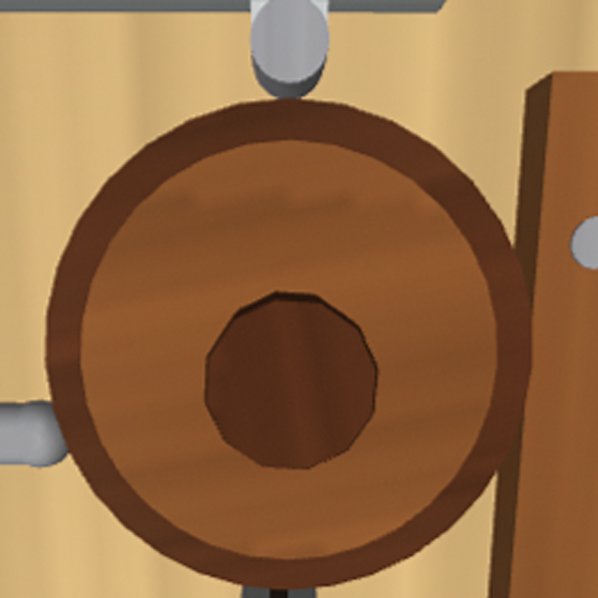

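```bash
python3 -m handwheel '[[0.1,0,0,0,0,0],[0.2,0,0,0,0,0],[0.3,0,0,0,0,0],[0.4,0,0,0,0,0],[0.5,0,0,0,0,0],[0.6,0,0,0,0,0],[0.6,0,0,0,0,0],[0.6,0,0,0,0,0],[0.6,0,0,0,0,0],[0.6,0,0,0,0,0]]'
```

```text
clock: 26.35
ee_pos: [0.5204, 0.1195, 0.014]
ee_rot: [-0.0, 1.0, 0.026, 0.0]
force: [-1.8, -0.6, 0.2]
gripper_width: -0.0
```

```bash
python3 -m handwheel '[[0.1,0,0,0,0,0],[0.2,0,0,0,0,0],[0.3,0,0,0,0,0],[0.4,0,0,0,0,0],[0.5,0,0,0,0,0],[0.5,0,0,0,0,0],[0.5,0,0,0,0,0],[0.5,0,0,0,0,0],[0.5,0,0,0,0,0],[0.5,0,0,0,0,0]]'
```

```text
clock: 27.35
ee_pos: [0.5209, 0.1195, 0.014]
ee_rot: [-0.0, 1.0, 0.026, 0.0]
force: [0.5, 0.2, -0.3]
gripper_width: 0.0
```

```bash
python3 -m handwheel '[[0.1,0,0,0,0,0],[0.2,0,0,0,0,0],[0.3,0,0,0,0,0],[0.4,0,0,0,0,0],[0.5,0,0,0,0,0],[0.5,0,0,0,0,0],[0.5,0,0,0,0,0],[0.5,0,0,0,0,0],[0.5,0,0,0,0,0],[0.5,0,0,0,0,0]]'
python3 - <<'E'
from h import *
im=ctrl.capture("wrist")[:,:,::-1]; print(ctrl.observe()["force"]);cv2.imwrite("pics/w19.png",cv2.resize(im[0:260,160:420],None,fx=2.3,fy=2.3,interpolation=cv2.INTER_CUBIC))
E
```

```text
clock: 28.35
ee_pos: [0.5214, 0.1195, 0.014]
ee_rot: [-0.0, 1.0, 0.026, 0.0]
force: [-0.5, 1.3, -0.5]
gripper_width: 0.0004
[-1.52230882  0.89804272 -0.32157818]
```

View pics/w19.png

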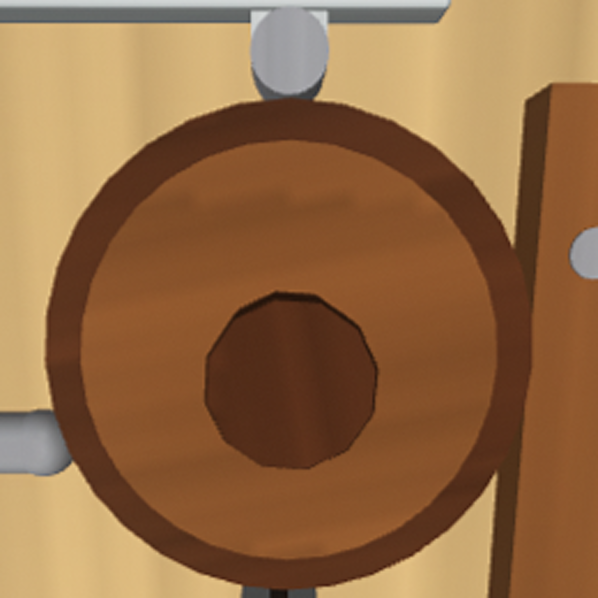

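The pin's top edge (v=95 crop) is within about 0.6 mm of the rim (v=99). Small steps with force checks from here.

```bash
python3 -m handwheel '[[0.1,0,0,0,0,0],[0.2,0,0,0,0,0],[0.3,0,0,0,0,0],[0.4,0,0,0,0,0],[0.4,0,0,0,0,0],[0.4,0,0,0,0,0],[0.4,0,0,0,0,0],[0.4,0,0,0,0,0],[0.4,0,0,0,0,0],[0.4,0,0,0,0,0]]'
```

```text
clock: 29.4
ee_pos: [0.5218, 0.1195, 0.014]
ee_rot: [0.0, 1.0, 0.026, 0.0]
force: [-1.4, 0.8, 0.1]
gripper_width: 0.0004
```

```bash
python3 -m handwheel '[[0.1,0,0,0,0,0],[0.2,0,0,0,0,0],[0.3,0,0,0,0,0],[0.4,0,0,0,0,0],[0.4,0,0,0,0,0],[0.4,0,0,0,0,0],[0.4,0,0,0,0,0],[0.4,0,0,0,0,0],[0.4,0,0,0,0,0],[0.4,0,0,0,0,0]]'
```

```text
clock: 30.4
ee_pos: [0.5222, 0.1195, 0.014]
ee_rot: [-0.0, 1.0, 0.026, 0.0]
force: [-1.4, 0.9, -0.6]
gripper_width: 0.0
```

```bash
python3 -m handwheel '[[0.1,0,0,0,0,0],[0.2,0,0,0,0,0],[0.3,0,0,0,0,0],[0.4,0,0,0,0,0],[0.4,0,0,0,0,0],[0.4,0,0,0,0,0],[0.4,0,0,0,0,0],[0.4,0,0,0,0,0],[0.4,0,0,0,0,0],[0.4,0,0,0,0,0]]'
python3 - <<'E'
from h import *
im=ctrl.capture("wrist")[:,:,::-1]; print(ctrl.observe()["ee_pos"],ctrl.observe()["force"]);cv2.imwrite("pics/w20.png",cv2.resize(im[0:260,160:420],None,fx=2.3,fy=2.3,interpolation=cv2.INTER_CUBIC))
E
```

```text
clock: 31.4
ee_pos: [0.5224, 0.1196, 0.0139]
ee_rot: [0.0, 1.0, 0.026, -0.0]
force: [-3.0, 0.5, 0.6]
gripper_width: 0.0004
[0.52234738 0.1195717  0.01392537] [-2.69227673  0.06246258  1.43475429]
```

View pics/w20.png

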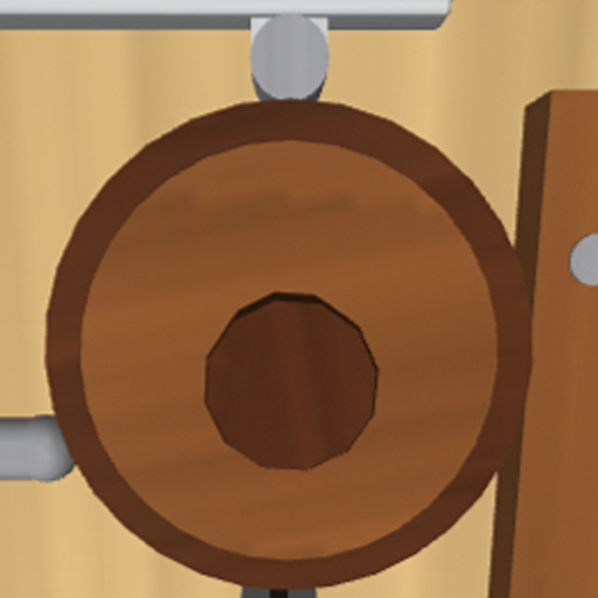

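The TCP advanced only 0.2 of 0.4 mm and the force rose to -3 N, so contact has probably started. One more small step to confirm.

```bash
python3 -m handwheel '[[0.1,0,0,0,0,0],[0.2,0,0,0,0,0],[0.3,0,0,0,0,0],[0.3,0,0,0,0,0],[0.3,0,0,0,0,0],[0.3,0,0,0,0,0],[0.3,0,0,0,0,0],[0.3,0,0,0,0,0],[0.3,0,0,0,0,0],[0.3,0,0,0,0,0]]'
```

```text
clock: 32.45
ee_pos: [0.5224, 0.1196, 0.0139]
ee_rot: [0.0, 1.0, 0.026, -0.001]
force: [-4.9, 0.3, 1.8]
gripper_width: -0.0003
```

Firm contact: the position has stopped and the force has risen to -4.9 N, well under 15 N. Withdrawing straight back, then up.

```bash
python3 -m handwheel '[[-0.5,0,0,0,0,0],[-2,0,0,0,0,0],[-6,0,0,0,0,0],[-14,0,0,0,0,0],[-22,0,-3,0,0,0],[-26,0,-20,0,0,0],[-28,0,-45,0,0,0],[-28,0,-75,0,0,0],[-28,0,-95,0,0,0],[-28,0,-100,0,0,0]]'
python3 - <<'E'
from h import *
import pickle
c=ctrl.calibration("wrist");im=ctrl.capture("wrist")[:,:,::-1]; cv2.imwrite("pics/w21.png",im); pickle.dump(c,open("w21.pkl","wb"))
cv2.imwrite("pics/w21c.png",cv2.resize(im[0:220,180:400],None,fx=2.7,fy=2.7,interpolation=cv2.INTER_CUBIC))
im=ctrl.capture("scene")[:,:,::-1]; cv2.imwrite("pics/s21.png",cv2.resize(im[160:280,260:410],None,fx=5,fy=5,interpolation=cv2.INTER_CUBIC))
E
```

```text
clock: 33.45
ee_pos: [0.4965, 0.1182, 0.1169]
ee_rot: [0.0, 1.0, 0.026, 0.003]
force: [1.2, 0.1, -0.7]
gripper_width: -0.0002
```

View pics/w21c.png

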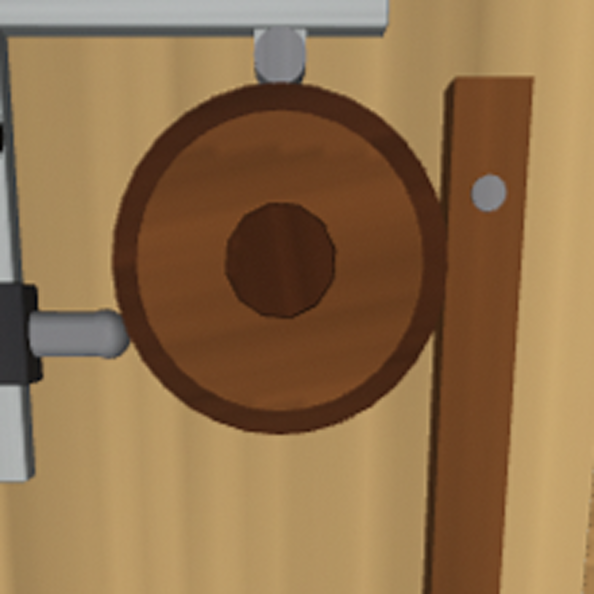

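View pics/s21.png

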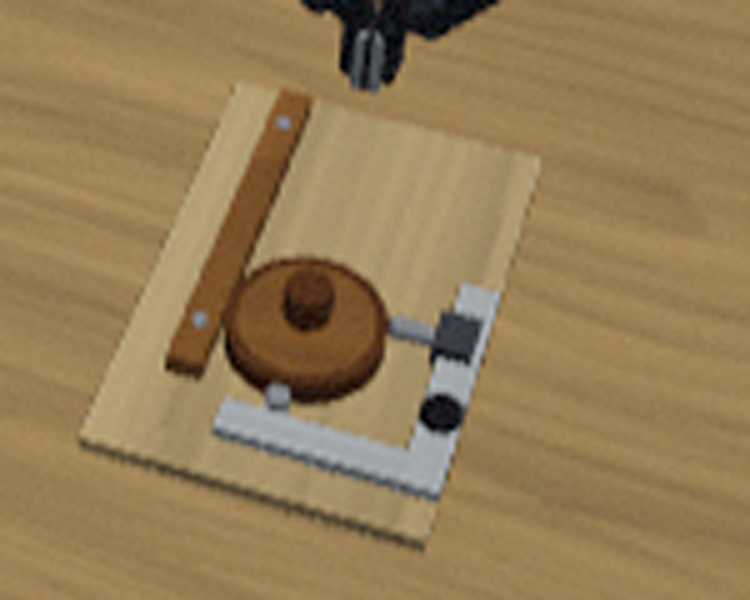

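The lid touches the fence (crop (440,260)), the pin (280,82) and the plunger (128,333). It lies flat with the robot clear. One numeric check of the resting place, plus a top view, then I hand in.

Run:
```python
from lid import *
import pickle
i=cv2.imread("pics/w21.png");c=pickle.load(open("w21.pkl","rb"))
y=np.radians(2.9)
P=onz(c,180+280/2.7,261/2.7,.054)[:2]-[.469,.115]
print("knob along/lat mm",P@[np.cos(y),np.sin(y)]*1e3,P@[-np.sin(y),np.cos(y)]*1e3)
im=ctrl.capture("top")[:,:,::-1]; cv2.imwrite("pics/t21.png",cv2.resize(im[90:340,90:450],None,fx=2,fy=2))
```

```text
knob along/lat mm 104.98128571465276 -0.3293087729305544
```

View pics/t21.png

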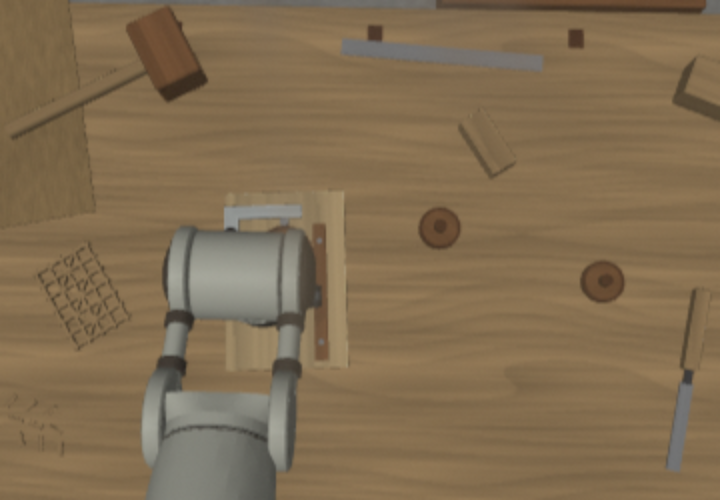

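The axis is 105 mm along (104 was predicted from the pin) and 0.3 mm off the centre line, within calibration. The other lids and bystanders look undisturbed in the top view. Handing in.

Run:
```python
from bench import ctrl
print(ctrl.close_job(), ctrl.observe()["clock"])
```

```text
the job is handed in; nothing more can be done
the job is handed in; nothing more can be done
```

I picked up the largest lid by its knob, set it down flat in the lane mouth, let go, and nudged it past the plunger with the closed fingertips until it met the stop pin. I handed the job in with the robot clear, the clock last reading 33.45 s plus three camera views, against the 54 s limit.

**Last checks:**
- **Contact with the pin:** on the last step the finger stopped advancing and the push read 4.9 N, against the 15 N dent limit. Force is only read at the end of each move; the highest reading while nudging was about 5 N.
- **Resting place:** the lid's axis is about 105 mm along from the mouth (about 104 mm predicted from the pin) and 0.3 mm off the centre line, within the camera calibration. The wrist and scene views show it flat and touching the fence, pin and plunger.
- **Other things on the bench:** the offcut, chisel, lattice and two smaller lids look unmoved in the top view.

**What went wrong or disagreed:**
- **Fingertip height:** the tips sat about 28 mm higher than the stated 25 mm ahead of the TCP.
- **First grasp:** because of that, the gripper closed above the knob on nothing.
- **First nudge:** the finger pushed the lid to about 29 mm along, then, after I raised it 1.5 mm, slid onto the disc's top and dragged the lid to about 56 mm. The forces read after those moves were small, under 4.5 N. I backed off, went lower and pushed on the rim from there.

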